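# Clamp a test block to torque

### The job

Put the brown test block into the clamping nest, lengthways and fully home against the end stop, then push the red-posted lever clockwise (seen from above) until the jaw grips the block and the lever's torque clutch slips. Stop as soon as it has clearly slipped - the white pointer on the lever's round boss well off the white zero line of the black disc, but not as far as the red line - and leave block and lever so. Do not disturb the bottle, the nozzle or the tin standing round the nest.

Things in the scene. Friction and masses are not known exactly. Their poses are not given: they have to be found in the camera images.
- clamp_nest: fixed aluminium clamping nest, open floor and top (block stands on the bench). Origin on the bench at the centre of the block's home spot; x across the slot (at yaw 0 away from the robot), y along it to the open mouth (robot's left), z up. Back jaw: face x=+30 mm, 22 thick, y -63 to +5, 30 high. Home, the block sticks out of the mouth from y=+5 to +45 mm, free on both sides.
- end_stop (a point): centre of the end stop's face that the block's short end must touch (faces the mouth, +y), at nest x=0, y=-45 mm, 15 mm above the bench. The stop is 18 mm thick, 30 mm high, nest x -105 to +52 mm. Next to it in front stands the grey drive housing under the lever: nest x -127 to -65, y -45 to +25 mm, 50 mm high.
- nest_jaw: moving front jaw, steel with an orange pad, 14 mm thick, nest y -41 to +5, 28 mm high. Origin on the plane of its clamping face (faces the nest's +x) at bench height and nest y=0. At clamp_screw 0 the face is at nest x=-48 mm (slot 78 mm wide); it moves 12 mm to +x per rad of clamp_screw, shoves a loose block over against the back jaw, and grips it at 1.5 rad.
- lever_axis (a point): point on the vertical turning axis of the lever and its disc, 64 mm above the bench, over the drive housing (nest x=-96, y=-10 mm)
- lever_post (a point): red upright round post at the lever's end, 18 mm diameter, 85 mm from the axis, free from 69 to 110 mm above the bench; point on its centre line at 90 mm. Below it the flat lever arm, 16 mm wide, at 57 to 71 mm. At clamp_screw 0 the lever points 50 degrees clockwise (from above) of the nest's +x; it is to be pushed on clockwise.
- clamp_screw (a joint): rad, black graduated disc (62 mm) under the lever, which drives the front jaw; 0 = slot fully open, grows clockwise seen from above, limit 1.9, starts between 0 and 0.4. Turns with the lever against a steady 0.22 N m (2.6 N at the post) and stops when the jaw grips the block, near 1.5 rad. Self-locking: stays when let go.
- clutch_lever (a joint): rad, slip of the lever over the black disc; starts at 0 = white pointer on the lever's boss (opposite the arm) at the disc's white line; grows as the lever slips on clockwise. The clutch holds to 0.5 N m (about 6 N at the post), then slips at that torque and does not spring back. Green ticks 0.13 to 0.43 rad, red line 0.5 rad.
- test_block: brown pogo-pin test block, loose, 0.16 to 0.32 kg, 90 mm along its x, 60 mm along its y, sides up to 22 mm high, thin pins on top to 34 mm. Origin at the centre of its underside. In the nest its 90 mm length lies along y of the nest, either way round.
- flux_bottle: amber needle bottle with black cap, loose bystander, 35 mm diameter, 102 mm tall, origin at the centre of its base
- nozzle: grey metal hot-air nozzle, loose bystander, about 25x31 mm, 40 mm tall, origin at the centre of its base
- tip_tin: round white tin, loose bystander, 50 mm diameter, 24 mm tall, origin at the centre of its base
Not all that is in view belongs to the job. Several things have the shape of the clamp_nest; the one meant has the colours described above.

How it is judged:
By the outcome, as a careful person would: the job done as asked, in the order asked, and still so for the second after the job is handed in, with the robot touching nothing.
It also fails if it takes over 59 s, if anything falls off the work surface, if the arm or the gripper's body presses on something with over 40 N, if the wrist force passes 120 N, or if a joint passes its speed limit or range.

### The arm

A 6-joint arm with a two-finger parallel gripper is mounted at the origin on a cart in front of the work surface, level with it; the furniture and walls round the work are solid. World frame = base frame: x ahead of the robot, y to its left, z up, the work surface at z = 0. Lengths are in m, angles in rad, forces in N, time in s.
With the tool pointing down it reaches from about 0.35 to 0.775 m from the base axis. Payload 5.5 kg.
Tool frame: the origin (TCP) lies at the very end of the fingers, on their centre line; the grasp point (between the pads) lies 19 mm behind it (env.grip_depth is the distance from the TCP to the grasp point, in m); z points along the fingers, y is the direction in which the jaws open and shut (so a half turn about z gives the same grasp; the last joint's range is limited). The gripper opens to 85 mm and grips with 20 to 120 N. Pads are 22 mm wide; open, the fingers measure 114 mm over their backs; the gripper's body (76 mm by 85 mm) begins 54 mm behind the grasp point. The pads swing forward as they close: fully open they stand 13 mm farther back than shut.
Start: joints at [-1.362, 0.313, 0.046, 1.304, 0, 1.431], TCP at [0.197, -0.54, 0.231] pointing down, gripper open.
Joint ranges: [-2.76, 2.76], [-0.86, 1.69], [-1.03, 1.26], [-2.2, 2.34], [-1.47, 1.5], [-3.14, 3.14]. Speed limits (rad/s): [2.57, 2.57, 3.14, 3.14, 3.14, 3.14].

### API

Orientations are given as a unit quaternion [w, x, y, z].
In Python, from workcell import env gives the robot as it stands.
- The arm moves only by the tool step_arm, never from a script. Its argument "series" is a list of rows, each a list of 3 entries, a list of its own where there are three numbers: the shift along the world's x, y, z in cm, then the turn about the world's z in rad, then the closure in counts, from 0 (fully open) to 255 (shut). A call has 1 to 5 rows; each row is the pose to reach, as a shift and turn from the pose measured when the call began; what a row does not reach only later rows make up. A row lasts 1/8 s, in which the tool goes at most 62.5 mm and 10.7 degrees, less where a joint would pass 70% of its speed; a pose out of reach is approached as far as the arm can. A call with a gripper value outside its range is refused whole. The fingers move at their own pace and stop on an object; "newtons" is the grip in N (left out, the last holds). Time passes only in rows, so rows that repeat a pose let the fingers close. It gives the time, the measured TCP pose, the force and the opening at its end, in the units of the state.
- env.get_state(): the state, without advancing time (a new reading comes with each control period).
- env.read_camera(name): name is "scene" or "top"; returns a dict with "frame" (480x640x3 uint8, red, green, blue), "vertical_fov" (degrees; the focal length in pixels is half the picture's height over the tangent of half this angle, whatever the lens; pixels are square), "cx", "cy" (the principal point, pixels), "camera_from_world" (4x4, takes a point from world to camera coordinates). Camera axes: x right, y down, z forward; pixel columns grow to the right and rows downward; lengths in m; the calibration is good to about 2 mm. A picture is of the moment at which its call begins. There is no depth.
- env.hand_in(): hands the job in, once; it reports no verdict.
The state is a dict: "clock": time; "joint_pos": joint angles; "qvel": joint speeds; "tau": joint torques, N m; "tcp_pos": TCP position; "orientation": TCP orientation; "wrist_force": force on the tool from outside, world axes, zero at the start; "ft_torque": the same for the moment, N m; "finger_gap": finger opening in m.
Only numpy, scipy, OpenCV 4.12 (cv2) and the standard library are available. Lean on these libraries where they do the work, as an engineer would, in place of code of your own. Each camera call takes 0.05 s, during which the arm holds its last target.

## Working session

There is one attempt and no reset: what is moved stays moved. The work goes in short steps, Python scripts to look and compute and a tool call to move; the robot and the scene stay as the last step left them, time stands still between calls to the robot, and variables do not carry over. Pictures are saved under pics/ and viewed, and the job is handed in when it is done.

Besides the shell and the picture viewer there is one more tool, called after "Emit:" as name(argument=value, ...) on one line, values as JSON. step_arm: Moves the arm, as the interface text tells. Its arguments: {"type":"object","properties":{"series":{"type":"array"},"newtons":{"type":"number"}},"required":["series"]}

```bash
ls; mkdir -p pics; python3 - <<'E'
from workcell import env
import cv2,json,numpy as np
s=env.get_state(); print({k:np.round(v,3).tolist() for k,v in s.items()})
for n in ["scene","top"]:
    c=env.read_camera(n); cv2.imwrite(f"pics/{n}0.png",c["frame"][:,:,::-1])
    print(n,c["vertical_fov"],c["cx"],c["cy"],np.round(c["camera_from_world"],4).tolist(), [k for k in c])
E
```

```text
pics
{'clock': 0.0, 'joint_pos': [-1.362, 0.314, 0.045, 1.304, 0.0, 1.431], 'qvel': [-0.001, 0.0, 0.001, -0.002, 0.0, 0.001], 'tau': [0.0, -48.063, 29.853, 0.019, -0.0, 0.0], 'tcp_pos': [0.196, -0.54, 0.23], 'orientation': [-0.001, 0.985, 0.173, -0.0], 'wrist_force': [0.71, 0.634, 0.056], 'ft_torque': [-0.03, 0.014, -0.021], 'finger_gap': 0.086}
scene 51.756156312503734 323.15684525798747 240.3143896307861 [[0.7435, -0.6687, 0.0004, -0.5407], [-0.5118, -0.5695, -0.6432, 0.3798], [0.4303, 0.4781, -0.7657, 0.8022], [0.0, 0.0, 0.0, 1.0]] ['frame', 'vertical_fov', 'cx', 'cy', 'camera_from_world']
top 51.51968115460675 321.2304358708451 236.6822722738113 [[-0.0174, -0.9998, 0.0129, -0.0642], [-0.9982, 0.0166, -0.0575, 0.662], [0.0573, -0.0139, -0.9983, 1.2383], [0.0, 0.0, 0.0, 1.0]] ['frame', 'vertical_fov', 'cx', 'cy', 'camera_from_world']
```

View pics/scene0.png

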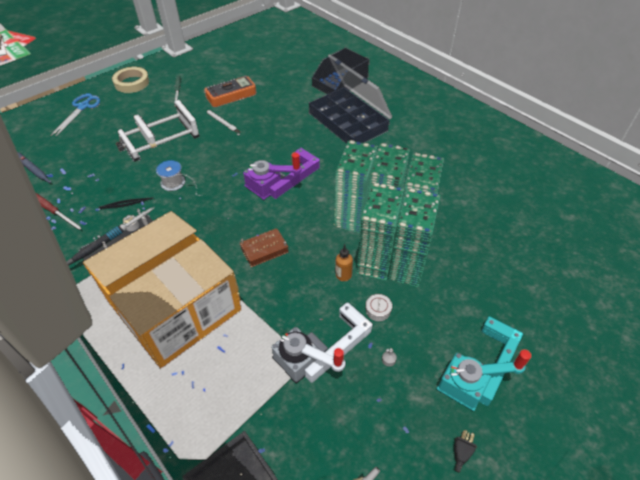

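View pics/top0.png

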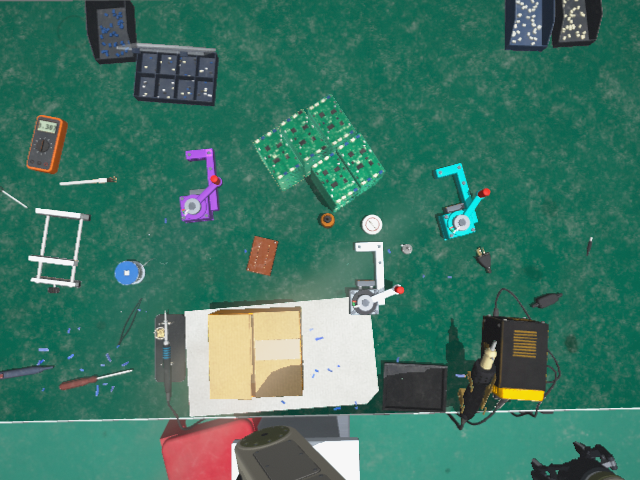

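Top view: there are three nest shapes: purple (200,190), aluminium with a dark drive housing (370,280) and cyan (460,205). The aluminium one fits the description. The brown block is at (262,255). The bottle (327,220), tin (372,224) and nozzle (407,248) stand round the aluminium nest. I'll enlarge it to confirm.

```bash
cat > h.py <<'E'
import numpy as np,cv2
from workcell import env
def cam(n):
    c=env.read_camera(n); f=240/np.tan(np.radians(c["vertical_fov"]/2))
    c["f"]=f; return c
def ray(c,u,v):
    T=np.array(c["camera_from_world"]);R=T[:3,:3];o=-R.T@T[:3,3]
    d=R.T@np.array([(u-c["cx"])/c["f"],(v-c["cy"])/c["f"],1]); return o,d
def onz(c,u,v,z):
    o,d=ray(c,u,v); return (o+d*(z-o[2])/d[2])
def proj(c,p):
    T=np.array(c["camera_from_world"]);q=T[:3,:3]@np.array(p)+T[:3,3]
    return np.array([c["cx"]+c["f"]*q[0]/q[2],c["cy"]+c["f"]*q[1]/q[2]])
def tri(c1,p1,c2,p2):
    A=[];b=[]
    o1,d1=ray(c1,*p1);o2,d2=ray(c2,*p2)
    s=np.linalg.lstsq(np.c_[d1,-d2],o2-o1,rcond=None)[0]
    a,bb=o1+d1*s[0],o2+d2*s[1]
    return (a+bb)/2,np.linalg.norm(a-bb)
def crop(img,x0,y0,x1,y1,k):
    return cv2.resize(img[y0:y1,x0:x1],None,fx=k,fy=k,interpolation=cv2.INTER_CUBIC)[:,:,::-1]
def save(n,img): cv2.imwrite("pics/"+n,img)
E
python3 - <<'E'
from h import *
t=cam("top");s=cam("scene")
a=crop(t["frame"],235,205,435,325,4)
save("topcrop1.png",a)
save("scenecrop1.png",crop(s["frame"],230,220,430,390,4)[:600])
for n,c,p in [("block",t,(262,255)),("nest",t,(370,275)),("bot",t,(327,220)),("base edge",t,(320,415))]: print(n,onz(c,*p,0.02))
print(proj(t,[0,0,0]))
E
```

```text
block [0.6170754  0.07449713 0.02      ]
nest [ 0.5620567 -0.1966831  0.02     ]
bot [ 0.70287992 -0.09082557  0.02      ]
base edge [ 0.21856206 -0.06474707  0.02      ]
[295.42762475 502.57835017]
```

View pics/topcrop1.png

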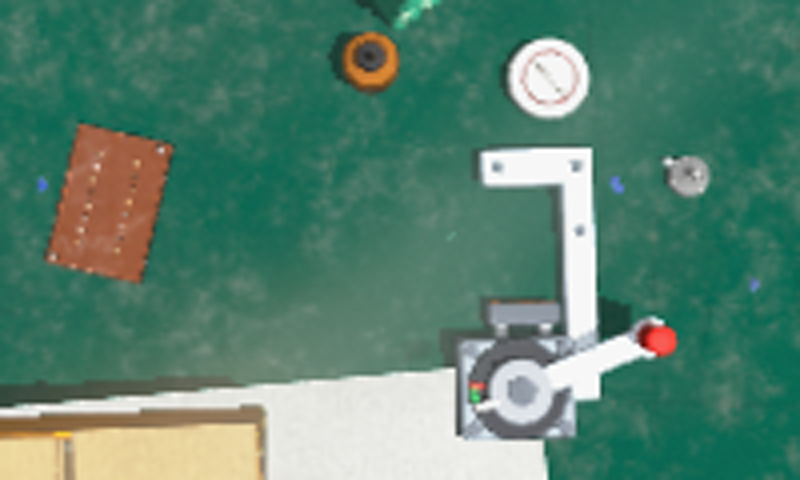

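View pics/scenecrop1.png

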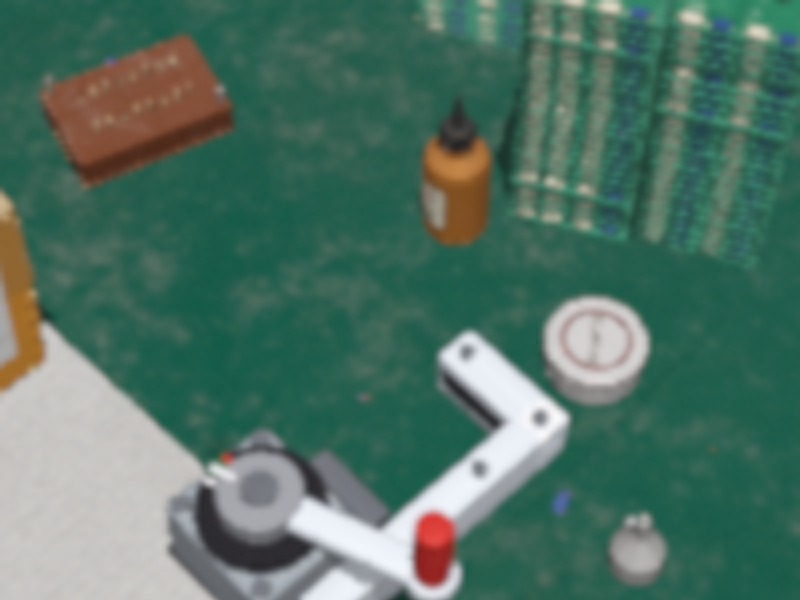

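The enlarged crop confirms it: white aluminium L with a grey steel jaw carrying an orange pad, a dark drive housing and a red post. Next I'll measure the nest edges, block, bystanders and post.

```bash
python3 - <<'E'
from h import *
t=cam("top");s=cam("scene")
T=t["frame"].astype(int);S=s["frame"].astype(int)
def cen(m,x0,y0,x1,y1):
    w=np.zeros(m.shape,bool);w[y0:y1,x0:x1]=m[y0:y1,x0:x1];
    n,l,st,c=cv2.connectedComponentsWithStats(w.astype(np.uint8)); i=1+np.argmax(st[1:,4]); return (l==i),c[i],st[i]
# block
m=(T[...,0]>T[...,1]+35)&(T[...,0]>60)
b,c,st=cen(m,240,225,285,285)
cnt=max(cv2.findContours(b.astype(np.uint8),0,1)[0],key=cv2.contourArea)
P=np.array([onz(t,*p[0],0.022)[:2] for p in cnt],np.float32)
r=cv2.minAreaRect(P*1000); print("block rect mm",r, "cent",onz(t,*c,0.022),st)
print(cv2.boxPoints(r))
# post red
red=lambda I:(I[...,0]>140)&(I[...,1]<80)&(I[...,2]<80)
pt,ct,_=cen(red(T),385,275,415,305); ps,cs,_=cen(red(S),325,340,350,375)
print("post",ct,cs,"z110:",onz(t,*ct,.11),"tri",tri(t,ct,s,cs))
# disc: dark pixels
for name,z in [("x",0)]:pass
save("nest8.png",crop(t["frame"],340,235,420,315,7)[:600])
save("nests8.png",crop(s["frame"],265,295,375,385,6)[:600])
E
```

```text
block rect mm ((616.10302734375, 74.39752197265625), (59.41229248046875, 88.54824829101562), 75.89920043945312) cent [0.61601443 0.07439108 0.022     ] [247 236  31  40 825]
[[565.9257    56.372902]
 [651.80585   34.800022]
 [666.28033   92.42214 ]
 [580.4002   113.995026]]
post [399.5        289.45833333] [338.12280702 356.85964912] z110: [ 0.52906814 -0.25498631  0.11      ] tri (array([ 0.52847335, -0.25816104,  0.09263798]), np.float64(0.0007572291121358022))
```

View pics/nest8.png

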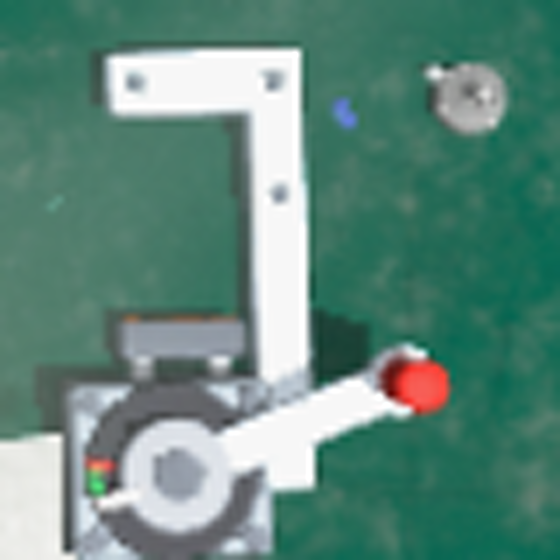

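View pics/nests8.png

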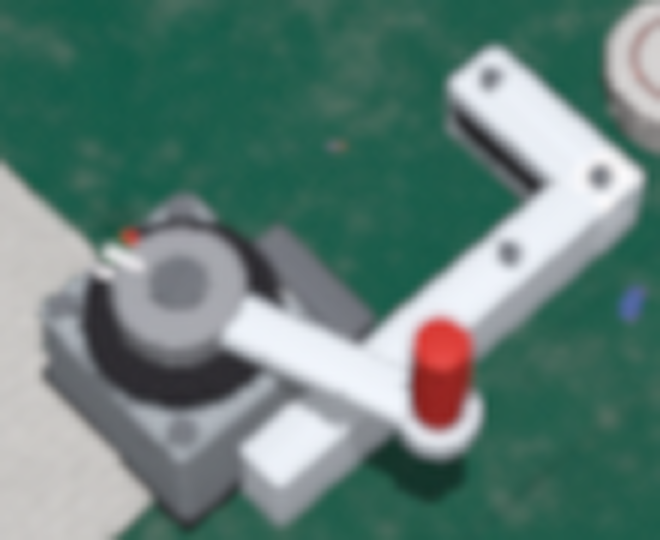

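```bash
python3 - <<'E'
from h import *
t=cam("top")
g=t["frame"].min(axis=2).astype(float)
def edge(line,th=140):
    # subpixel crossings
    d=line-th; i=np.where(d[:-1]*d[1:]<0)[0]; return [(k+d[k]/(d[k]-d[k+1]),d[k+1]>0) for k in i]
W={}
def add(k,u,v): W.setdefault(k,[]).append(onz(t,u,v,0.030)[:2])
for u in range(358,380):
    e=edge(g[238:254,u]); 
    up=[x for x,r in e if r]; dn=[x for x,r in e if not r]
    if up: add("x52",u,238+up[0])
    if dn and u<373: add("x30",u,238+dn[-1])
for v in range(244,285):
    e=edge(g[v,350:392]); up=[x for x,r in e if r]; dn=[x for x,r in e if not r]
    if dn and v<284: add("y-63",350+dn[-1],v)
    if up and v>255: add("y-45",350+up[-1],v)
    if up and v<250: add("y5",350+up[0],v)
for k,p in W.items():
    p=np.array(p,np.float32); vx,vy,x0,y0=cv2.fitLine(p,cv2.DIST_HUBER,0,0.01,0.01).ravel()
    print(k,len(p),"ang",np.round(np.degrees(np.arctan2(vy,vx)),2),"pt",np.round([x0,y0],4), "rms",np.std((p-[x0,y0])@[-vy,vx]).round(5))
E
```

```text
x52 22 ang -89.45 pt [ 0.6461 -0.196 ] rms 0.0003
x30 15 ang -88.7 pt [ 0.6222 -0.1882] rms 0.0002
y-63 40 ang 0.61 pt [ 0.5982 -0.2291] rms 0.0004
y5 5 ang 1.67 pt [ 0.6354 -0.1589] rms 0.00011
y-45 29 ang 0.42 pt [ 0.5783 -0.2097] rms 0.00019
```

```bash
python3 - <<'E'
from h import *
t=cam("top");s=cam("scene")
print("box",tri(t,(301.5,307.5),s,(238,286)))
# bystanders
for n,pt,ps in [("bottle cap",(327,219.5),(344,250)),("tin",(372,224),(378.5,305)),("pcb corner",(384,172),(441,157)),("pcb low",(336,209),(0,0))]:
    if ps[0]: print(n,tri(t,pt,s,ps))
print("tin",onz(t,372,224,.024),"noz",onz(t,407,248.5,.03))
# jaw orange & white line
T=t["frame"].astype(int)
o=(T[...,0]>T[...,2]+50)&(T[...,0]>120)
ys,xs=np.where(o[275:285,352:380]); print("orange",onz(t,xs.mean()+352,ys.mean()+275,.027))
for n in range(1): print(proj(t,[.497,-.176,.064]),proj(s,[.497,-.176,.064]))
E
```

```text
box (array([ 0.48941739, -0.02472366,  0.08911933]), np.float64(0.0005740938412974833))
bottle cap (array([ 0.69981034, -0.09039745,  0.08312506]), np.float64(0.00377278054822699))
tin (array([ 0.69092439, -0.20470726,  0.02173129]), np.float64(0.0005473512427575383))
pcb corner (array([ 0.7711308 , -0.20160276,  0.35377541]), np.float64(0.02932423259848841))
tin [ 0.69053344 -0.20425832  0.024     ] noz [ 0.62694275 -0.29008138  0.03      ]
orange [ 0.55025549 -0.1655431   0.027     ]
[364.10846406 302.41739192] [293.1970002  343.71702031]
```

Emit:
step_arm(series=[[[3, 4, 0.5], 0.17, 0], [[6, 8, 1], 0.34, 0], [[9, 12, 1], 0.51, 0], [[12, 16, 1], 0.68, 0], [[15, 20, 1], 0.85, 0]], newtons=60)

```text
clock: 1.08
tcp_pos: [0.3473, -0.3391, 0.2414]
orientation: [0.0, 0.824, 0.566, 0.0]
wrist_force: [0.8, -1.0, 0.1]
finger_gap: 0.0852
```

Emit:
step_arm(series=[[[3, 4, 0], 0.17, 0], [[6, 8, 0], 0.34, 0], [[9, 12, 0], 0.51, 0], [[12, 16, 0], 0.68, 0], [[15, 20, 0], 0.85, 0]])

```text
clock: 1.7
tcp_pos: [0.4982, -0.1377, 0.2417]
orientation: [0.001, 0.515, 0.857, 0.0]
wrist_force: [0.4, -0.0, 0.3]
finger_gap: 0.0854
```

Emit:
step_arm(series=[[[3, 4, 0], 0.17, 0], [[6, 8, 0], 0.34, 0], [[9, 12, 0], 0.51, 0], [[12, 16, -2], 0.68, 0], [[14.5, 20.5, -5], 0.84, 0]])

```text
clock: 2.33
tcp_pos: [0.6453, 0.0685, 0.1922]
orientation: [0.002, 0.118, 0.993, 0.001]
wrist_force: [0.8, -1.7, 0.1]
finger_gap: 0.0855
```

```bash
cat > st.py <<'E'
from h import *
s=env.get_state();o=s["orientation"]
print(np.round(s["tcp_pos"],4),"2a deg",np.degrees(2*np.arctan2(o[2],o[1])).round(2),"gap",round(s["finger_gap"],4),"F",np.round(s["wrist_force"],1),"t",s["clock"],np.round(s["joint_pos"],2))
E
python3 st.py
```

```text
[0.6453 0.0685 0.1922] 2a deg 166.43 gap 0.0855 F [ 0.8 -1.7  0.1] t 2.325 [-0.02  0.47  0.18  1.28  0.    0.22]
```

Emit:
step_arm(series=[[[-0.1, 0, -5], -0.01, 0], [[-0.3, 0, -10], -0.01, 0], [[-0.3, 0, -14], -0.01, 0], [[-0.3, 0, -15], -0.01, 0], [[-0.3, 0, -15], -0.01, 0]])

```text
clock: 2.95
tcp_pos: [0.6423, 0.0684, 0.0424]
orientation: [0.002, 0.123, 0.992, 0.0]
wrist_force: [0.9, -0.4, 0.3]
finger_gap: 0.0858
```

```bash
python3 st.py; python3 - <<'E'
from h import *
print(env.grip_depth)
t=cam("top");s=cam("scene")
save("t2.png",crop(t["frame"],220,200,320,300,6)[:600]); save("s2.png",crop(s["frame"],190,150,350,290,5)[:600])
E
```

```text
[0.6423 0.0684 0.0424] 2a deg 165.85 gap 0.0858 F [ 0.9 -0.4  0.3] t 2.95 [-0.02  0.55 -0.06  0.95  0.    0.23]
0.0187
```

View pics/s2.png

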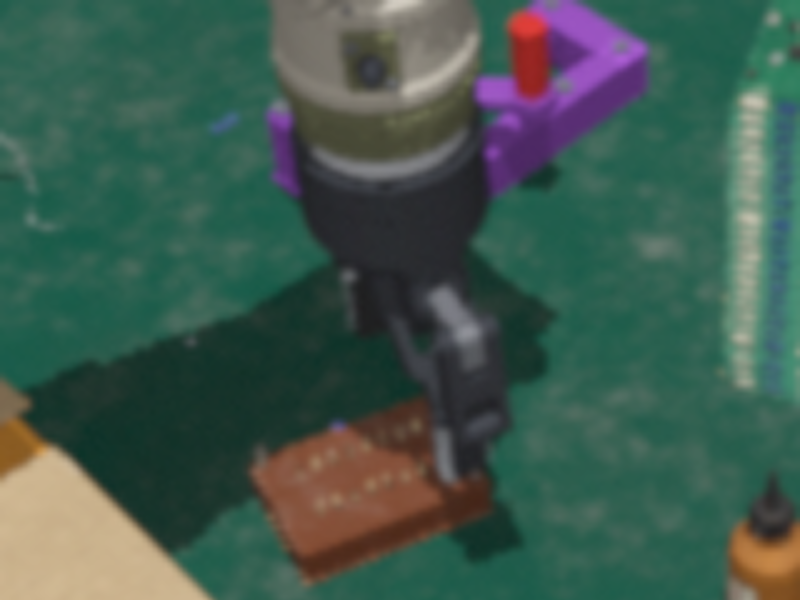

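View pics/t2.png

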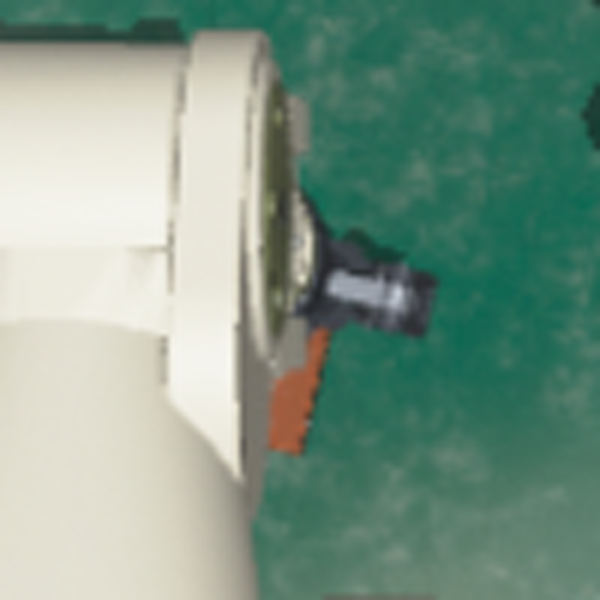

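The scene crop shows the right-hand finger just outside the block's far end at (455,475), still above it, and the block undisturbed. I'll descend and close.

Emit:
step_arm(series=[[[0, 0, -2], 0, 0], [[0, 0, -3.5], 0, 0], [[0, 0, -3.9], 0, 0], [[0, 0, -3.9], 0, 0]])

```text
clock: 3.55
tcp_pos: [0.6439, 0.0684, 0.0055]
orientation: [0.004, 0.123, 0.992, 0.001]
wrist_force: [0.7, 0.2, -0.0]
finger_gap: 0.0854
```

Emit:
step_arm(series=[[[0, 0, 0], 0, 150], [[0, 0, 0], 0, 150], [[0, 0, 0], 0, 150], [[0, 0, 0], 0, 150], [[0, 0, 0], 0, 150]], newtons=60)

```text
clock: 4.18
tcp_pos: [0.6448, 0.0684, 0.0067]
orientation: [0.005, 0.123, 0.992, 0.001]
wrist_force: [-0.1, 0.8, 5.9]
finger_gap: 0.0582
```

```bash
python3 st.py; python3 - <<'E'
from h import *
s=cam("scene")
save("s3.png",crop(s["frame"],190,150,350,290,5)[:600])
E
```

```text
[0.6448 0.0684 0.0067] 2a deg 165.85 gap 0.0582 F [-0.1  0.8  5.9] t 4.175 [-0.02  0.59 -0.1   0.87  0.    0.23]
```

View pics/s3.png

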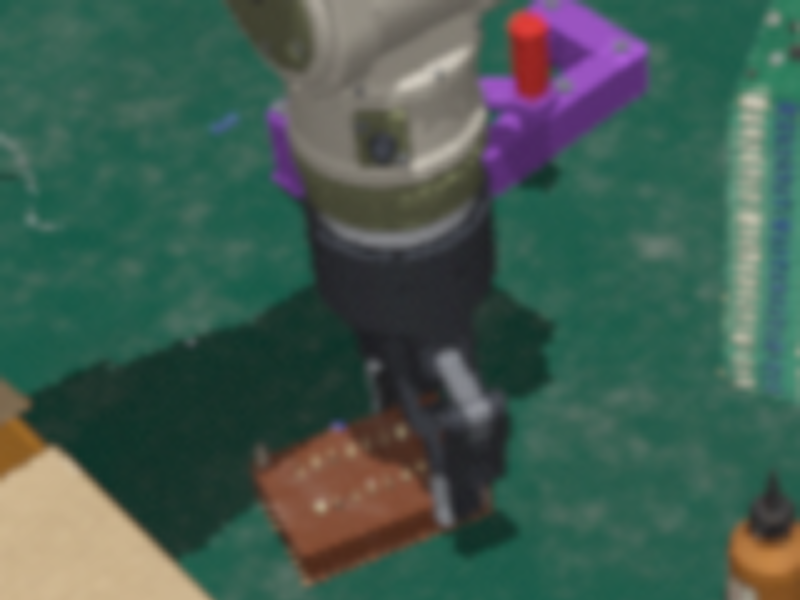

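```bash
python3 - <<'E'
from h import *
s=cam("scene");t=cam("top")
save("s4.png",s["frame"][:,:,::-1]);print(np.round(env.get_state()["tau"],1),np.round(env.get_state()["ft_torque"],2))
E
```

```text
[ -0.2 -54.8  24.   -0.3  -0.   -0. ] [0.03 0.08 0.06]
```

View pics/s4.png

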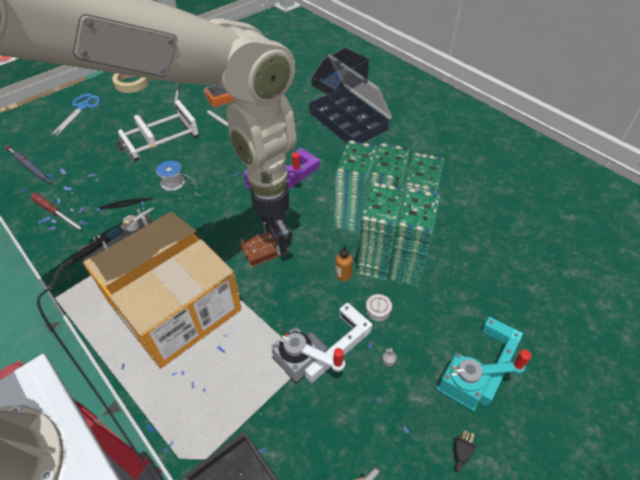

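Emit:
step_arm(series=[[[0, 0, 1.5], 0, 150], [[0, 0, 3], 0, 150], [[0, 0, 3], 0.17, 150], [[-1, -1, 3], 0.34, 150], [[-2, -2, 3], 0.51, 150]])

```text
clock: 4.95
tcp_pos: [0.6248, 0.0483, 0.0376]
orientation: [0.005, -0.134, 0.991, 0.002]
wrist_force: [0.1, 0.3, -1.1]
finger_gap: 0.0583
```

```bash
python3 st.py; python3 - <<'E'
from h import *
s=cam("scene")
save("s5.png",crop(s["frame"],190,170,350,290,5)[:600])
E
```

```text
[0.6248 0.0483 0.0376] 2a deg 195.41 gap 0.0583 F [ 0.1  0.3 -1.1] t 4.95 [-0.05  0.52 -0.13  0.91  0.01 -0.32]
```

View pics/s5.png

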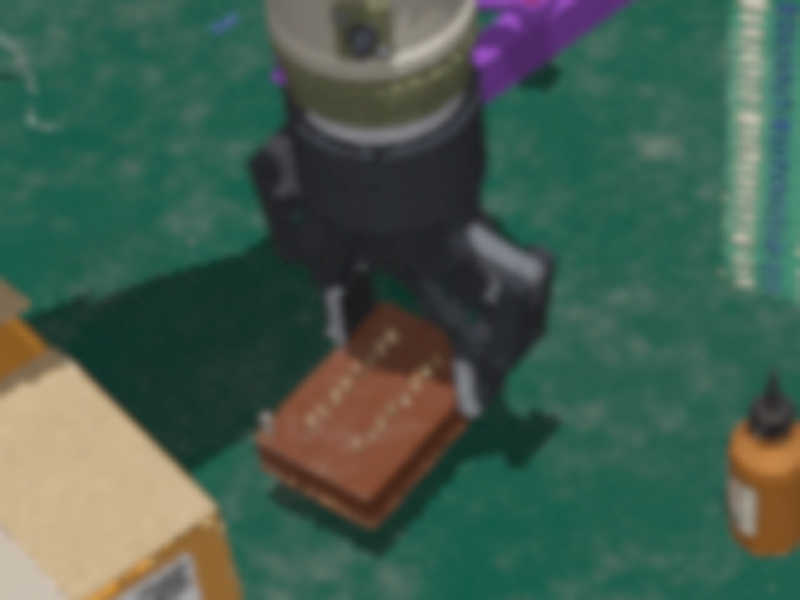

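Emit:
step_arm(series=[[[-1, -1, 0], 0.17, 150], [[-2, -2, 0], 0.34, 150], [[-3, -3, 0], 0.51, 150], [[-3.6, -4, 0], 0.68, 150], [[-3.6, -5, 0], 0.85, 150]])

```text
clock: 5.62
tcp_pos: [0.5871, -0.003, 0.0381]
orientation: [0.003, -0.534, 0.846, 0.003]
wrist_force: [0.8, 0.5, -1.9]
finger_gap: 0.0584
```

Emit:
step_arm(series=[[[0, -0.5, 0], 0.16, 150], [[0, -1, 0], 0.32, 150], [[0, -1.5, 0], 0.46, 150], [[0, -1.7, 0], 0.46, 150]])

```text
clock: 6.12
tcp_pos: [0.5876, -0.0202, 0.0388]
orientation: [-0.002, 0.711, -0.703, -0.003]
wrist_force: [-1.0, 0.3, -1.9]
finger_gap: 0.0581
```

```bash
python3 st.py; python3 - <<'E'
from h import *
s=cam("scene");t=cam("top")
save("s6.png",crop(s["frame"],220,200,400,350,4)[:600]);save("t6.png",crop(t["frame"],260,200,420,320,5)[:600])
E
```

```text
[ 0.5876 -0.0202  0.0388] 2a deg -89.35 gap 0.0581 F [-1.   0.3 -1.9] t 6.125 [-0.17  0.46 -0.23  0.88  0.01 -1.76]
```

View pics/s6.png

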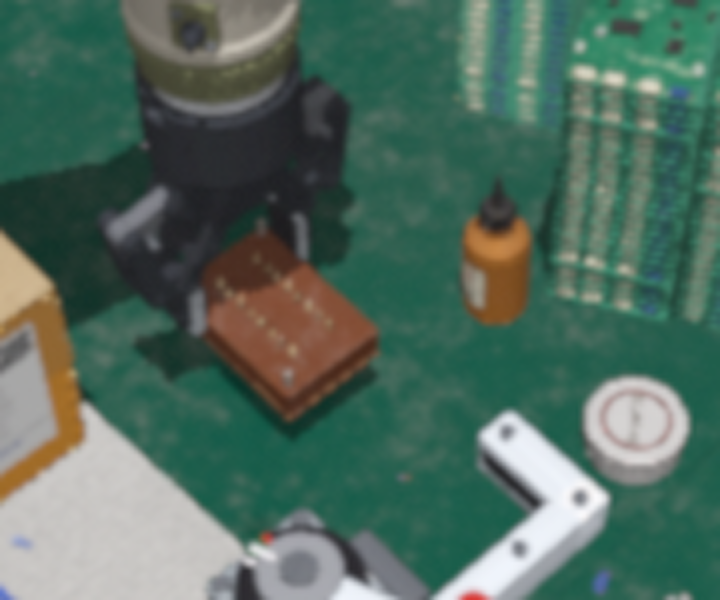

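View pics/t6.png

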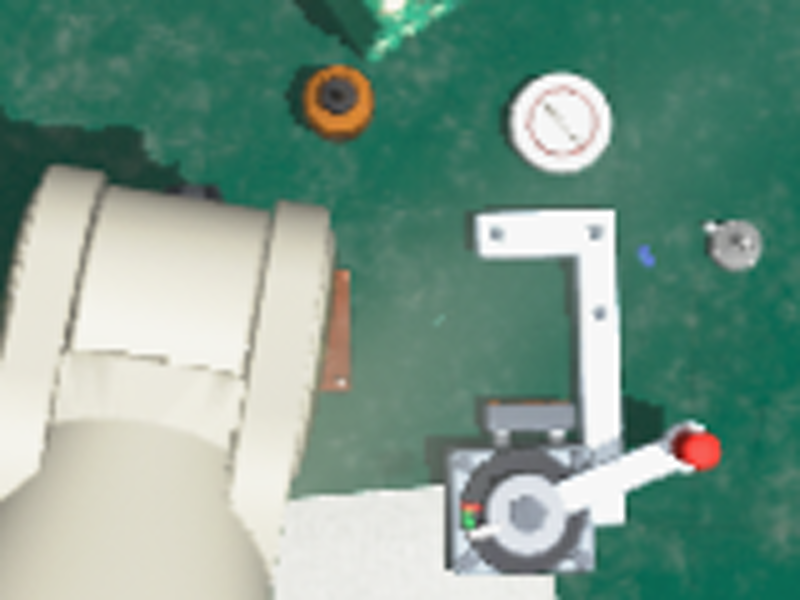

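```bash
python3 - <<'E'
from h import *
t=cam("top")
T=t["frame"].astype(int)
m=((T[...,0]>T[...,1]+35)&(T[...,0]>60))
pts=[];
for v in range(250,284):
    xs=np.where(m[v,318:336])[0]
    if len(xs): pts.append((v,318+xs.max()))
print(pts)
p=np.array([onz(t,u+.5,v,.054)[:2] for v,u in pts]); print(p[0],p[-1],np.polyfit(p[2:-2,0],p[2:-2,1],1))
E
```

```text
[(254, np.int64(328)), (255, np.int64(329)), (256, np.int64(329)), (257, np.int64(329)), (258, np.int64(329)), (259, np.int64(329)), (260, np.int64(329)), (261, np.int64(328)), (262, np.int64(328)), (263, np.int64(328)), (264, np.int64(328)), (265, np.int64(328)), (266, np.int64(329)), (267, np.int64(328)), (268, np.int64(328)), (269, np.int64(328)), (270, np.int64(328)), (271, np.int64(328)), (272, np.int64(328)), (273, np.int64(328)), (274, np.int64(328)), (275, np.int64(326)), (276, np.int64(326)), (277, np.int64(328))]
[ 0.61597516 -0.09210765] [ 0.55969077 -0.09108271] [-0.10263295 -0.03175858]
```

Emit:
step_arm(series=[[[-0.1, -1, -1.5], 0, 150], [[-0.1, -2, -2.5], 0, 150], [[-0.1, -4, -3], 0, 150], [[-0.1, -6, -3], 0, 150], [[-0.1, -7, -3], 0, 150]])

```text
clock: 6.9
tcp_pos: [0.5866, -0.0923, 0.0086]
orientation: [-0.002, 0.711, -0.704, -0.003]
wrist_force: [0.1, 0.4, -1.9]
finger_gap: 0.0582
```

```bash
python3 st.py; python3 - <<'E'
from h import *
s=cam("scene");t=cam("top")
save("s7.png",crop(s["frame"],240,240,400,360,5)[:600]);save("t7.png",crop(t["frame"],300,220,420,310,6)[:600])
E
```

```text
[ 0.5866 -0.0923  0.0086] 2a deg -89.44 gap 0.0582 F [ 0.1  0.4 -1.9] t 6.9 [-0.29  0.51 -0.24  0.83  0.01 -1.88]
```

View pics/s7.png

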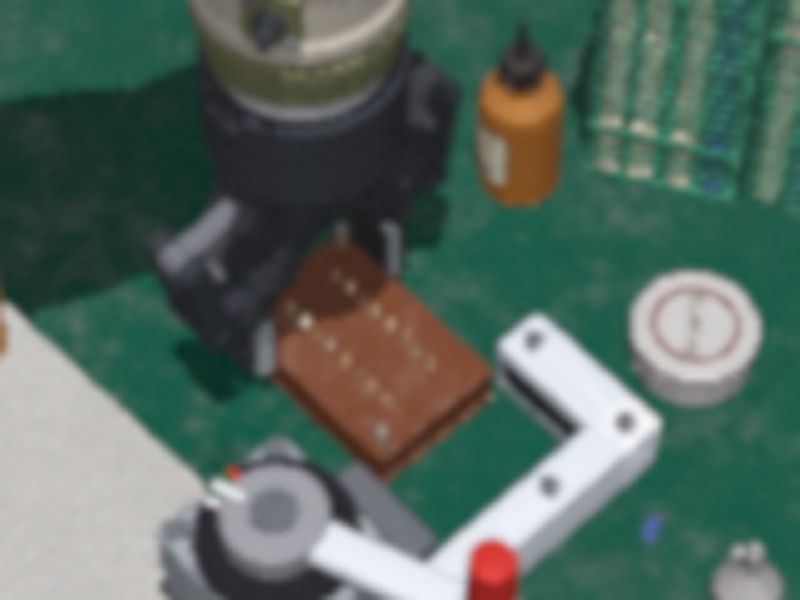

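View pics/t7.png

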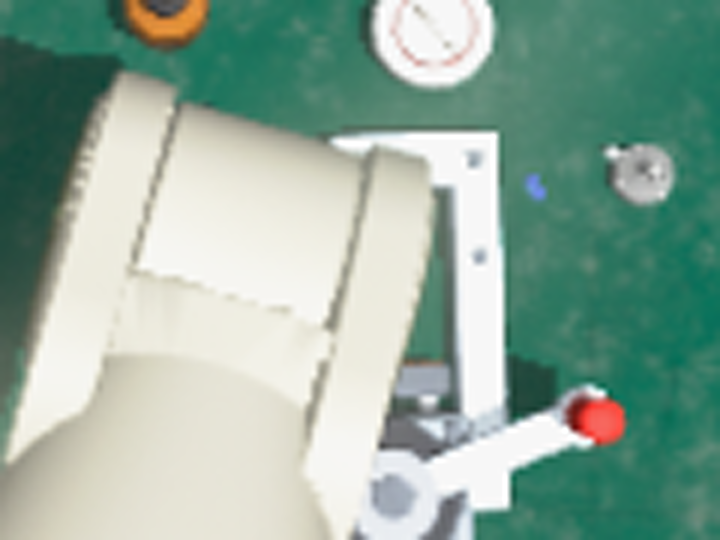

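```bash
python3 - <<'E'
from h import *
s=cam("scene")
k=lambda x,y:(240+(x+.5)/5-.5,240+(y+.5)/5-.5)
print("blk far lead",onz(s,*k(491,376),.024),"blk near lead",onz(s,*k(384,462),.024))
print("jaw inner corner pred px",(proj(s,[.623,-.160,.030])-240)*5,(proj(s,[.623,-.160,.0])-240)*5, "front jaw corner",(proj(s,[.549,-.160,.028])-240)*5)
E
```

```text
blk far lead [ 0.61445202 -0.1682118   0.024     ] blk near lead [ 0.55814449 -0.1687205   0.024     ]
jaw inner corner pred px [490.98154933 339.94638699] [489.21664796 380.15911844] front jaw corner [348.68000129 453.86026648]
```

Emit:
step_arm(series=[[[0, -1, 0], 0, 150], [[0, -2, 0], 0, 150], [[0, -3, 0], 0, 150], [[0, -3.5, 0], 0, 150], [[0, -3.5, 0], 0, 150]])

```text
clock: 7.68
tcp_pos: [0.5864, -0.1264, 0.0086]
orientation: [-0.002, 0.71, -0.704, -0.003]
wrist_force: [0.5, 0.1, -2.3]
finger_gap: 0.0581
```

Emit:
step_arm(series=[[[0, -0.2, 0], 0, 150], [[0, -0.4, 0], 0, 150], [[0, -0.6, 0], 0, 150]])

```text
clock: 8.05
tcp_pos: [0.5865, -0.1324, 0.0086]
orientation: [-0.002, 0.711, -0.704, -0.003]
wrist_force: [-0.1, -0.7, -1.9]
finger_gap: 0.0583
```

Emit:
step_arm(series=[[[0, -0.1, -0.1], 0, 150], [[0, -0.2, -0.1], 0, 150], [[0, -0.3, -0.1], 0, 150]])

```text
clock: 8.43
tcp_pos: [0.5864, -0.1354, 0.0076]
orientation: [-0.002, 0.711, -0.704, -0.004]
wrist_force: [1.4, 0.3, -2.3]
finger_gap: 0.0579
```

Emit:
step_arm(series=[[[0, -0.1, 0], 0, 150], [[0, -0.2, 0], 0, 150], [[0, -0.2, 0], 0, 150]])

```text
clock: 8.8
tcp_pos: [0.5864, -0.1373, 0.0076]
orientation: [-0.003, 0.711, -0.704, -0.004]
wrist_force: [-0.0, 0.6, -2.0]
finger_gap: 0.0585
```

Emit:
step_arm(series=[[[0, -0.1, 0], 0, 150], [[0, -0.2, 0], 0, 150], [[0, -0.2, 0], 0, 150]])

```text
clock: 9.18
tcp_pos: [0.5863, -0.1374, 0.0075]
orientation: [-0.004, 0.711, -0.703, -0.005]
wrist_force: [0.5, 7.6, -0.6]
finger_gap: 0.0583
```

Emit:
step_arm(series=[[[0, -0.1, 0], 0, 150], [[0, -0.2, 0], 0, 150], [[0, -0.2, 0], 0, 150]])

```text
clock: 9.55
tcp_pos: [0.5862, -0.1374, 0.0075]
orientation: [-0.005, 0.712, -0.703, -0.006]
wrist_force: [1.1, 8.4, -0.0]
finger_gap: 0.0584
```

Emit:
step_arm(series=[[[0, 0, 0], 0, 45], [[0, 0, 0], 0, 45], [[0, 0, 0], 0, 45], [[0, 0, 0], 0, 45]])

```text
clock: 10.05
tcp_pos: [0.5863, -0.1378, 0.0076]
orientation: [-0.005, 0.711, -0.703, -0.006]
wrist_force: [0.5, -0.1, 0.2]
finger_gap: 0.0703
```

Emit:
step_arm(series=[[[0, 0, 2], 0, 45], [[0, 0, 5], 0, 45], [[0, 1, 9], 0, 45], [[0, 4, 10], 0, 45], [[0, 8, 10], 0, 45]])

```text
clock: 10.68
tcp_pos: [0.5876, -0.0583, 0.1093]
orientation: [-0.006, 0.711, -0.703, -0.004]
wrist_force: [0.4, 0.7, -0.4]
finger_gap: 0.0702
```

```bash
python3 st.py; python3 - <<'E'
from h import *
s=cam("scene");t=cam("top")
save("s8.png",crop(s["frame"],250,270,410,390,5)[:600]);save("t8.png",crop(t["frame"],300,220,420,310,6)[:600])
E
```

```text
[ 0.5876 -0.0583  0.1093] 2a deg -89.42 gap 0.0702 F [ 0.4  0.7 -0.4] t 10.675 [-0.24  0.4  -0.13  1.04  0.01 -1.82]
```

View pics/s8.png

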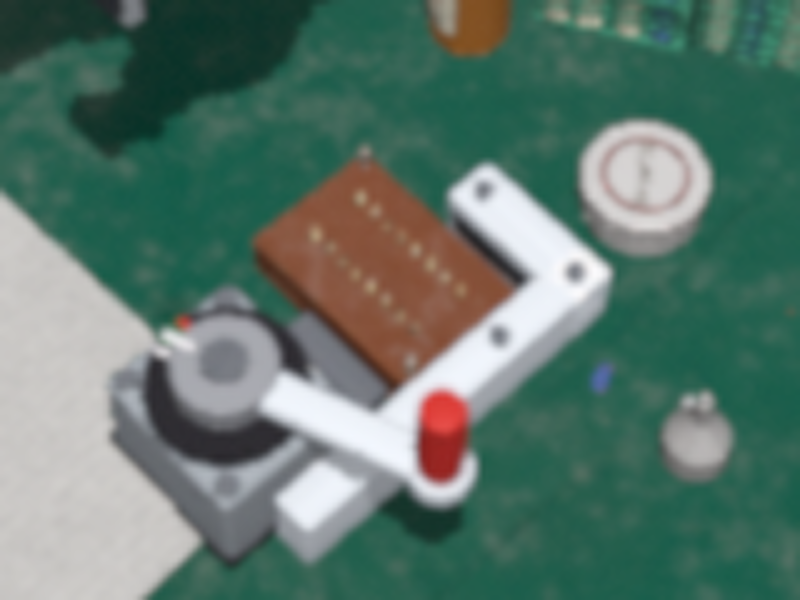

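View pics/t8.png

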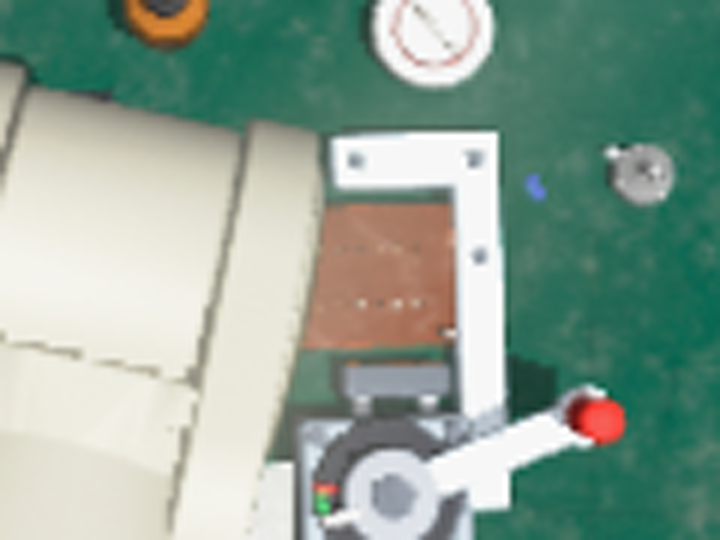

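Both views show the block lengthways in the slot with its end against the stop: brown meets the white stop at column ~455 of the top crop, and the contact force was 8 N. Next I'll shut the fingers, turn, and go to the far side of the post.

Emit:
step_arm(series=[[[-0.5, -4, 0.5], -0.17, 255], [[-1, -8, 0.5], -0.34, 255], [[-1.5, -12, 0.5], -0.51, 255], [[-2, -15, 0.5], -0.68, 255], [[-2.4, -17, 0.5], -0.85, 255]])

```text
clock: 11.4
tcp_pos: [0.5614, -0.2272, 0.1129]
orientation: [0.007, -0.357, 0.934, 0.003]
wrist_force: [1.1, -0.3, -0.6]
finger_gap: 0.0
```

Emit:
step_arm(series=[[[-0.3, -1, 0], -0.17, 255], [[-0.3, -1.7, 0], -0.35, 255], [[-0.3, -1.7, -1.5], -0.35, 255], [[-0.3, -1.7, -2.7], -0.35, 255], [[-0.3, -1.7, -2.8], -0.35, 255]])

```text
clock: 12.02
tcp_pos: [0.5572, -0.2431, 0.0828]
orientation: [0.006, -0.189, 0.982, 0.003]
wrist_force: [-0.4, 0.8, 0.6]
finger_gap: 0.0
```

```bash
python3 st.py; python3 - <<'E'
from h import *
s=cam("scene");t=cam("top")
save("s9.png",crop(s["frame"],250,250,410,370,5)[:600]);save("t9.png",crop(t["frame"],320,220,440,310,6)[:600])
E
```

```text
[ 0.5572 -0.2431  0.0828] 2a deg 201.84 gap 0.0 F [-0.4  0.8  0.6] t 12.025 [-0.55  0.45 -0.12  0.99  0.01 -0.93]
```

View pics/s9.png

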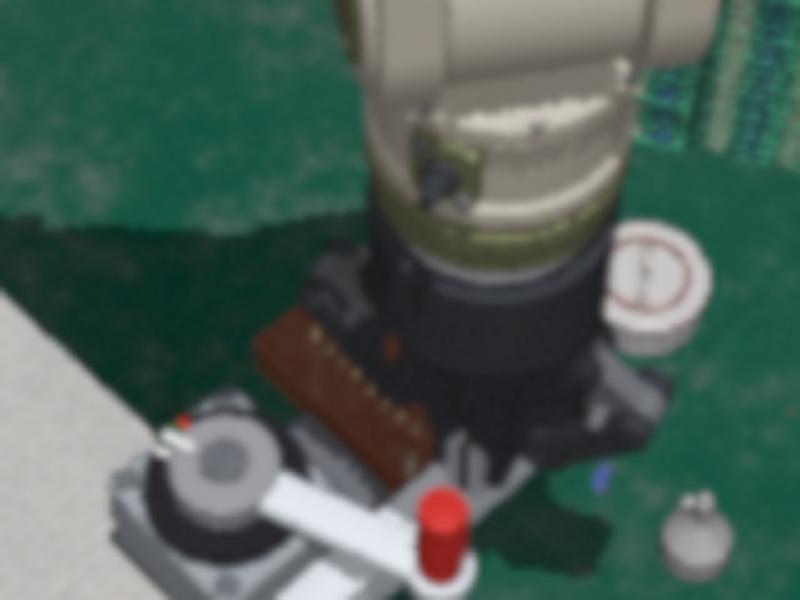

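View pics/t9.png

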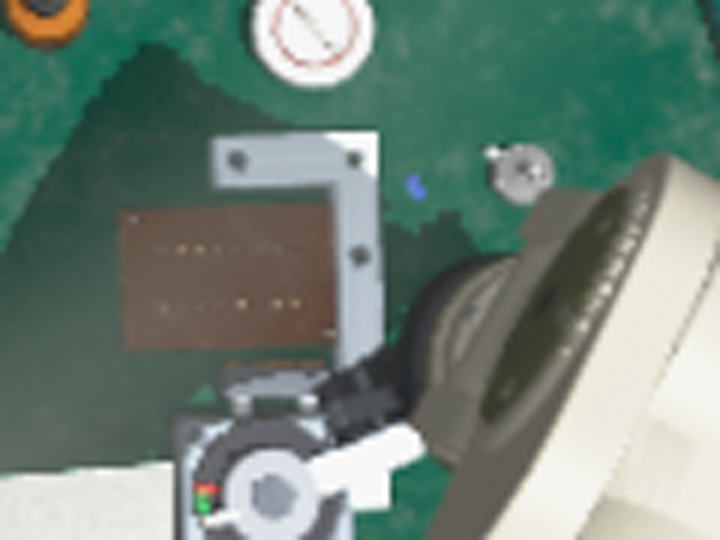

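```bash
cat > arc.py <<'E'
from h import *
import sys
s=env.get_state();o=s["orientation"];p=np.array(s["tcp_pos"])
ax=np.array([.497,-.1785]);off=float(sys.argv[1])
a0=np.degrees(2*np.arctan2(o[2],o[1]))
r=p[:2]-ax; 
# current theta of finger contact
th0=np.degrees(np.arctan2(-r[1],r[0]))+np.degrees(np.arctan2(off,85)); print("cur theta",th0.round(1),"rad dist",np.linalg.norm(r).round(4),"z",p[2])
for th in map(float,sys.argv[2:]):
    t=np.radians(th);C=ax+.085*np.array([np.cos(t),-np.sin(t)])-off/1000*np.array([-np.sin(t),-np.cos(t)])
    d=((-90-th-a0)+180)%360-180
    print(th,"shift cm",np.round((C-p[:2])*100,2),"turn",np.radians(d).round(3),"dz",round((.086-p[2])*100,2))
E
python3 arc.py 20 65 72 79 86 93
```

```text
cur theta 60.1 rad dist 0.0893 z 0.08419989734199829
65.0 shift cm [-0.71 -0.34] turn 0.056 dz 0.18
72.0 shift cm [-1.58 -0.95] turn -0.066 dz 0.18
79.0 shift cm [-2.53 -1.45] turn -0.189 dz 0.18
86.0 shift cm [-3.52 -1.83] turn -0.311 dz 0.18
93.0 shift cm [-4.56 -2.08] turn -0.433 dz 0.18
```

Emit:
step_arm(series=[[[-0.7, -0.3, 0.2], 0.03, 255], [[-1.6, -0.9, 0.2], -0.07, 255], [[-2.5, -1.4, 0.2], -0.19, 255], [[-3.5, -1.8, 0.2], -0.31, 255]])

```text
clock: 12.62
tcp_pos: [0.5242, -0.2611, 0.0869]
orientation: [0.009, -0.034, 0.999, 0.001]
wrist_force: [2.5, 3.0, -0.1]
finger_gap: -0.0002
```

```bash
python3 st.py; python3 arc.py 20 93 100 107 114 121; python3 - <<'E'
from h import *
s=cam("scene");t=cam("top")
save("s10.png",crop(s["frame"],250,250,410,370,5)[:600]);save("t10.png",crop(t["frame"],320,220,440,310,6)[:600])
E
```

```text
[ 0.5242 -0.2611  0.0869] 2a deg 183.93 gap -0.0002 F [ 2.5  3.  -0.1] t 12.625 [-0.61  0.4  -0.19  0.97  0.01 -0.67]
cur theta 85.0 rad dist 0.087 z 0.08688189590050194
93.0 shift cm [-1.17 -0.33] turn -0.121 dz -0.09
100.0 shift cm [-2.23 -0.45] turn -0.243 dz -0.09
107.0 shift cm [-3.3  -0.45] turn -0.365 dz -0.09
114.0 shift cm [-4.35 -0.31] turn -0.488 dz -0.09
121.0 shift cm [-5.39 -0.05] turn -0.61 dz -0.09
```

View pics/s10.png

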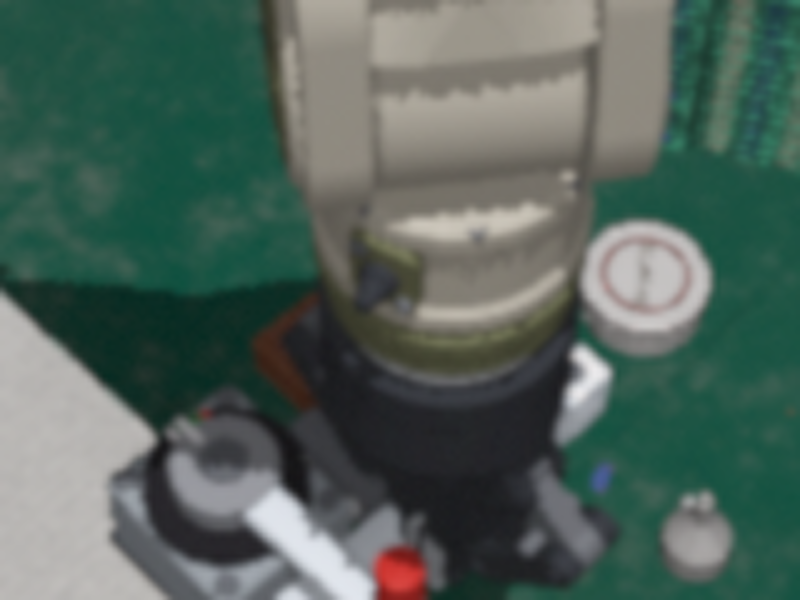

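View pics/t10.png

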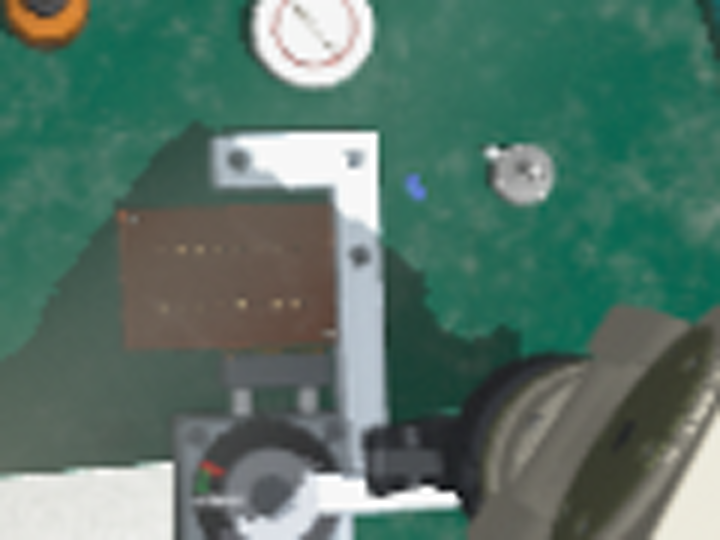

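Emit:
step_arm(series=[[[-1.2, -0.3, -0.1], -0.12, 255], [[-2.2, -0.4, -0.1], -0.24, 255], [[-3.3, -0.4, -0.1], -0.36, 255], [[-4.3, -0.3, -0.1], -0.48, 255]])

```text
clock: 13.22
tcp_pos: [0.4815, -0.2649, 0.0866]
orientation: [0.009, 0.203, 0.979, -0.001]
wrist_force: [3.8, 0.4, -0.2]
finger_gap: 0.0001
```

```bash
python3 st.py; python3 arc.py 20 118 122 126 130 134 138; python3 - <<'E'
from h import *
s=cam("scene");t=cam("top")
save("s11.png",crop(s["frame"],250,250,410,370,5)[:600]);save("t11.png",crop(t["frame"],320,220,440,310,6)[:600])
E
```

```text
[ 0.4815 -0.2649  0.0866] 2a deg 156.54 gap 0.0001 F [ 3.8  0.4 -0.2] t 13.225 [-0.65  0.34 -0.29  0.93  0.01 -0.24]
cur theta 113.4 rad dist 0.0878 z 0.08663124823091392
118.0 shift cm [-0.68  0.2 ] turn -0.079 dz -0.06
122.0 shift cm [-1.26  0.37] turn -0.149 dz -0.06
126.0 shift cm [-1.83  0.59] turn -0.219 dz -0.06
130.0 shift cm [-2.38  0.84] turn -0.289 dz -0.06
134.0 shift cm [-2.92  1.14] turn -0.359 dz -0.06
138.0 shift cm [-3.43  1.47] turn -0.428 dz -0.06
```

View pics/s11.png

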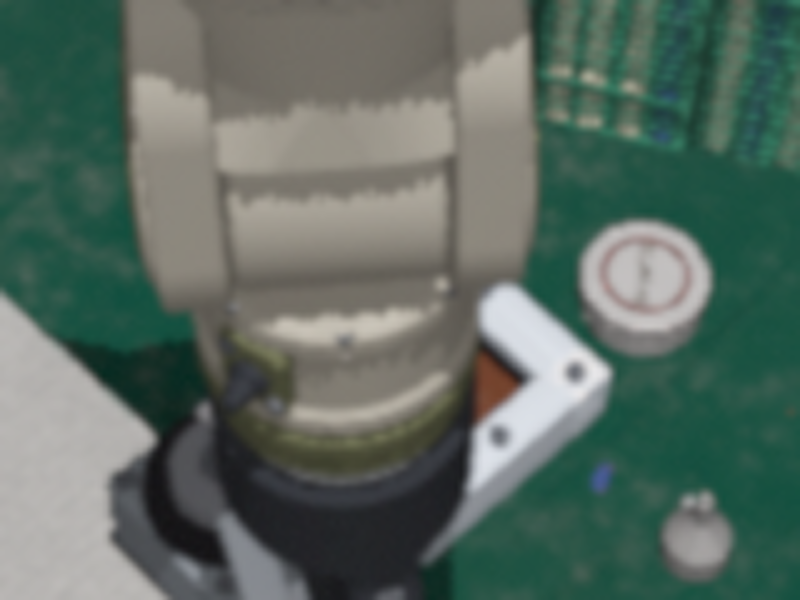

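View pics/t11.png

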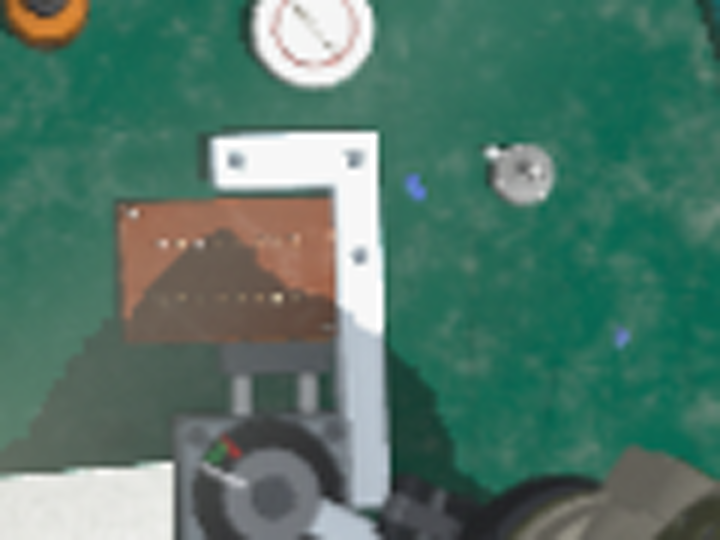

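The top view shows the jaw shoving the block toward the back jaw, with its end still on the stop (column ~335). The pointer is on the white line at (225,475), beside green (215,452) and red (232,447).

Emit:
step_arm(series=[[[-0.6, 0.2, -0.1], -0.08, 255], [[-1.2, 0.4, -0.1], -0.15, 255], [[-1.8, 0.6, -0.1], -0.22, 255]])

```text
clock: 13.7
tcp_pos: [0.4636, -0.26, 0.0862]
orientation: [0.009, 0.307, 0.952, -0.003]
wrist_force: [3.1, -1.2, -0.7]
finger_gap: 0.0002
```

```bash
python3 st.py; python3 arc.py 20 130 132 134 136 138 140; python3 - <<'E'
from h import *
t=cam("top")
save("t12.png",crop(t["frame"],320,220,440,320,6)[:600])
E
```

```text
[ 0.4636 -0.26    0.0862] 2a deg 144.21 gap 0.0002 F [ 3.1 -1.2 -0.7] t 13.7 [-0.66  0.3  -0.34  0.91  0.   -0.04]
cur theta 125.5 rad dist 0.0881 z 0.08623306071001102
130.0 shift cm [-0.59  0.35] turn -0.073 dz -0.02
132.0 shift cm [-0.86  0.49] turn -0.108 dz -0.02
134.0 shift cm [-1.12  0.64] turn -0.143 dz -0.02
136.0 shift cm [-1.38  0.81] turn -0.178 dz -0.02
138.0 shift cm [-1.64  0.97] turn -0.213 dz -0.02
140.0 shift cm [-1.88  1.15] turn -0.248 dz -0.02
```

View pics/t12.png

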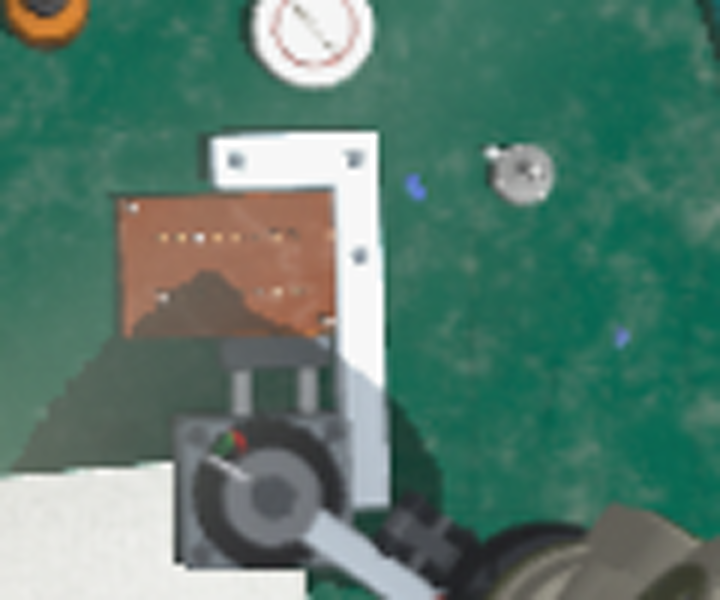

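```bash
python3 - <<'E'
from h import *
t=cam("top")
def meas(img,name):
    r=img[...,0].astype(float)-img[...,1]
    out=[]
    for v in range(257,275):
        row=r[v,332:350]; th=10; d=row-th; i=np.where((d[:-1]<0)&(d[1:]>=0))[0]
        if len(i): k=i[0]; u=332+k+d[k]/(d[k]-d[k+1]); out.append(onz(t,u,v,.022)[:2])
    p=np.array(out); print(name,len(p),"y at x=.59:",np.polyval(np.polyfit(p[:,0],p[:,1],1),.59).round(4),"slope deg",np.degrees(np.polyfit(p[:,0],p[:,1],1)[0]).round(2))
    # end-stop side: boundary brown->white
    out=[]
    for v in range(256,272):
        row=img[v,366:384].astype(float).min(axis=1); th=120; d=row-th; i=np.where((d[:-1]<0)&(d[1:]>=0))[0]
        out.append(366+i[0]+d[i[0]]/(d[i[0]]-d[i[0]+1]) if len(i) else np.nan)
    print("   stop edge px",np.round(out,1))
meas(t["frame"],"now")
for n in ["t9","t10","t11","t12"]:
    im=cv2.imread(f"pics/{n}.png")[:,:,::-1]
    h,w=im.shape[:2]; sm=cv2.resize(im,(w//6,h//6),interpolation=cv2.INTER_AREA)
    f=np.zeros_like(t["frame"]); f[220:220+sm.shape[0],320:320+sm.shape[1]]=sm
    meas(f,n)
save("t12b.png",crop(t["frame"],332,235,392,280,12)[:600])
E
```

```text
now 18 y at x=.59: -0.1203 slope deg 1.34
   stop edge px [374.7 374.9 374.5 374.4 375.  375.  375.1 375.2 375.2 375.3 375.3 375.3
 368.1 375.3 375.3 375.4]
t9 18 y at x=.59: -0.1222 slope deg 2.42
   stop edge px [375.2 375.3 375.4 375.4 375.4 375.4 375.5 375.6 375.6 375.8 375.9 375.9
 375.8 375.8 375.8 375.9]
t10 18 y at x=.59: -0.1226 slope deg 2.53
   stop edge px [375.3 375.3 375.4 375.4 375.4 375.5 375.5 375.6 375.7 375.8 375.9 375.9
 375.9 375.8 375.8 375.9]
t11 18 y at x=.59: -0.1205 slope deg 2.68
   stop edge px [374.7 374.8 374.6 374.4 374.8 375.  375.  375.1 375.1 375.2 375.2 375.2
 375.2 375.3 375.3 375.7]
t12 18 y at x=.59: -0.1203 slope deg 1.2
   stop edge px [374.7 374.8 374.5 374.4 374.8 374.9 375.  375.1 375.2 375.2 375.2 375.2
 375.2 375.3 375.3 375.3]
```

View pics/t12b.png

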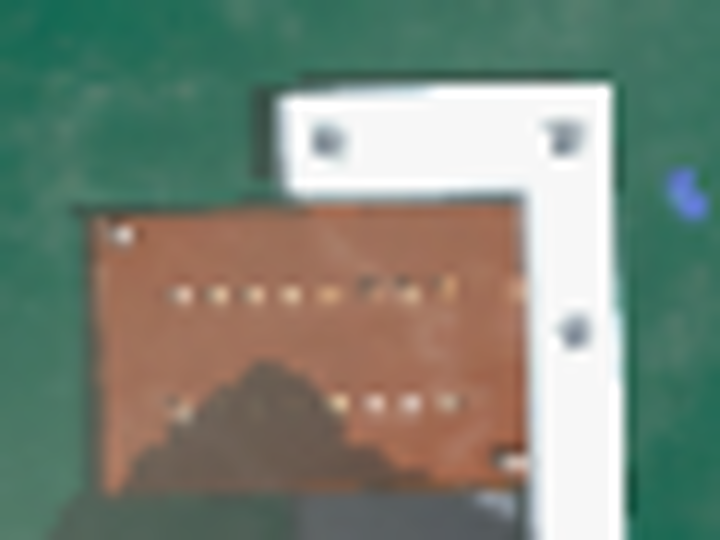

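The block is still loose, with about 2 mm of slack at the jaw, and its earlier ~2° skew has just been squared. I'll nudge it home with shut fingers before the final clamping.

Emit:
step_arm(series=[[[0.3, -0.2, 2.5], 0, 255], [[0.5, -0.2, 5], 0, 255], [[3, 3, 5], -0.17, 255], [[6, 7, 5], -0.34, 255], [[9, 11, 5], -0.51, 255]])

```text
clock: 14.42
tcp_pos: [0.5534, -0.1481, 0.136]
orientation: [0.007, 0.538, 0.843, -0.005]
wrist_force: [-0.4, -0.3, 0.2]
finger_gap: -0.0
```

Emit:
step_arm(series=[[[2, 3, 0], -0.17, 255], [[4, 6, 0], -0.34, 255], [[4, 7, -2], -0.43, 255], [[4, 7, -6], -0.43, 255], [[4, 7, -10], -0.43, 255]])

```text
clock: 15.05
tcp_pos: [0.5939, -0.0775, 0.035]
orientation: [0.006, 0.703, 0.711, -0.006]
wrist_force: [-0.0, 0.6, -1.0]
finger_gap: 0.0001
```

```bash
python3 st.py
```

```text
[ 0.5939 -0.0775  0.035 ] 2a deg 90.61 gap 0.0001 F [-0.   0.6 -1. ] t 15.05 [-0.26  0.48 -0.21  0.88 -0.02  1.31]
```

Emit:
step_arm(series=[[[0, -0.5, -1.5], 0, 255], [[0, -1.2, -2.3], 0, 255], [[0, -2, -2.3], 0, 255], [[0, -2.4, -2.3], 0, 255], [[0, -2.6, -2.3], 0, 255]])

```text
clock: 15.68
tcp_pos: [0.5948, -0.1043, 0.0133]
orientation: [0.007, 0.703, 0.711, -0.006]
wrist_force: [-0.3, 0.6, 0.5]
finger_gap: 0.0004
```

Emit:
step_arm(series=[[[0, -0.2, 0], 0, 255], [[0, -0.4, 0], 0, 255], [[0, -0.5, 0], 0, 255]])

```text
clock: 16.05
tcp_pos: [0.5948, -0.1094, 0.0134]
orientation: [0.007, 0.703, 0.711, -0.006]
wrist_force: [-0.3, 0.1, -0.2]
finger_gap: 0.0
```

Emit:
step_arm(series=[[[0, -0.1, 0], 0, 255], [[0, -0.2, 0], 0, 255], [[0, -0.2, 0], 0, 255]])

```text
clock: 16.42
tcp_pos: [0.5948, -0.1099, 0.0134]
orientation: [0.006, 0.703, 0.711, -0.005]
wrist_force: [1.2, 6.1, 1.6]
finger_gap: 0.0002
```

Emit:
step_arm(series=[[[0, -0.1, 0], 0, 255], [[0, -0.2, 0], 0, 255], [[0, -0.2, 0], 0, 255]])

```text
clock: 16.8
tcp_pos: [0.5948, -0.1099, 0.0134]
orientation: [0.005, 0.703, 0.712, -0.003]
wrist_force: [1.3, 8.7, 3.3]
finger_gap: 0.0006
```

Firm contact at 8.7 N with no further travel, so the block is home. Now back to the post.

Emit:
step_arm(series=[[[0, 1.5, 1], 0, 255], [[0, 2, 6], 0.1, 255], [[-1, 1, 12], 0.27, 255], [[-3, -2, 12.5], 0.44, 255], [[-5, -5, 12.5], 0.61, 255]])

```text
clock: 17.42
tcp_pos: [0.5453, -0.1608, 0.1408]
orientation: [0.008, 0.453, 0.891, -0.002]
wrist_force: [0.2, 0.2, -0.2]
finger_gap: -0.0001
```

Emit:
step_arm(series=[[[-2, -4, 0], 0.17, 255], [[-4, -7, 0], 0.34, 255], [[-6, -9, 0], 0.45, 255], [[-7, -10.3, 0], 0.45, 255], [[-7, -10.3, -1], 0.45, 255]])

```text
clock: 18.05
tcp_pos: [0.4757, -0.2648, 0.1315]
orientation: [0.01, 0.245, 0.97, -0.001]
wrist_force: [-0.4, -0.2, 0.7]
finger_gap: -0.0001
```

```bash
python3 st.py;python3 arc.py 20 116 118 120; python3 - <<'E'
from h import *
t=cam("top")
save("t13.png",crop(t["frame"],320,220,440,320,6)[:600])
E
```

```text
[ 0.4757 -0.2648  0.1315] 2a deg 151.66 gap -0.0001 F [-0.4 -0.2  0.7] t 18.05 [-0.66  0.29 -0.24  1.03  0.01 -0.16]
cur theta 117.1 rad dist 0.0889 z 0.13153210359842774
116.0 shift cm [0.2  0.12] turn 0.041 dz -4.55
118.0 shift cm [-0.1   0.19] turn 0.006 dz -4.55
120.0 shift cm [-0.39  0.27] turn -0.029 dz -4.55
```

View pics/t13.png

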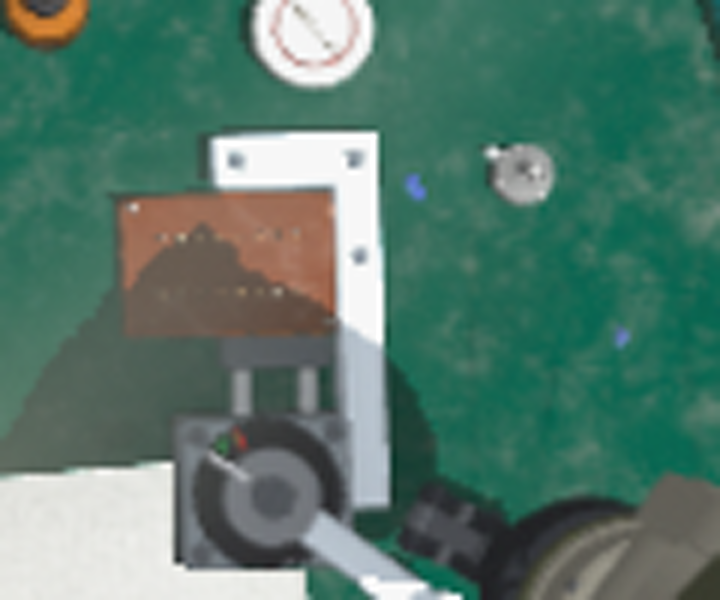

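Emit:
step_arm(series=[[[0, 0.2, -2.5], 0, 255], [[0, 0.2, -4.4], 0, 255], [[0, 0.2, -4.5], 0, 255]])

```text
clock: 18.48
tcp_pos: [0.4745, -0.2595, 0.0826]
orientation: [0.006, 0.244, 0.97, 0.001]
wrist_force: [0.7, -0.1, 0.3]
finger_gap: 0.0
```

```bash
python3 arc.py 20 124 128 131 134
```

```text
cur theta 118.7 rad dist 0.0841 z 0.08257573017733288
124.0 shift cm [-0.85 -0.06] turn -0.101 dz 0.34
128.0 shift cm [-1.41  0.17] turn -0.171 dz 0.34
131.0 shift cm [-1.82  0.38] turn -0.223 dz 0.34
134.0 shift cm [-2.22  0.6 ] turn -0.275 dz 0.34
```

Emit:
step_arm(series=[[[-0.8, -0.1, 0.3], -0.1, 255], [[-1.4, 0.2, 0.3], -0.17, 255], [[-1.8, 0.4, 0.3], -0.22, 255], [[-2.2, 0.6, 0.3], -0.27, 255]])

```text
clock: 18.98
tcp_pos: [0.4543, -0.254, 0.0866]
orientation: [0.008, 0.373, 0.928, -0.001]
wrist_force: [2.7, -1.0, -2.0]
finger_gap: 0.0003
```

```bash
python3 st.py; python3 arc.py 20 136 138 140 142; python3 - <<'E'
from h import *
t=cam("top")
save("t14.png",crop(t["frame"],340,270,400,320,12)[:600])
E
```

```text
[ 0.4543 -0.254   0.0866] 2a deg 136.23 gap 0.0003 F [ 2.7 -1.  -2. ] t 18.975 [-0.67  0.29 -0.36  0.91  0.    0.1 ]
cur theta 132.7 rad dist 0.0867 z 0.08661608432774136
136.0 shift cm [-0.46  0.2 ] turn -0.039 dz -0.06
138.0 shift cm [-0.71  0.37] turn -0.074 dz -0.06
140.0 shift cm [-0.96  0.55] turn -0.109 dz -0.06
142.0 shift cm [-1.2   0.74] turn -0.144 dz -0.06
```

View pics/t14.png

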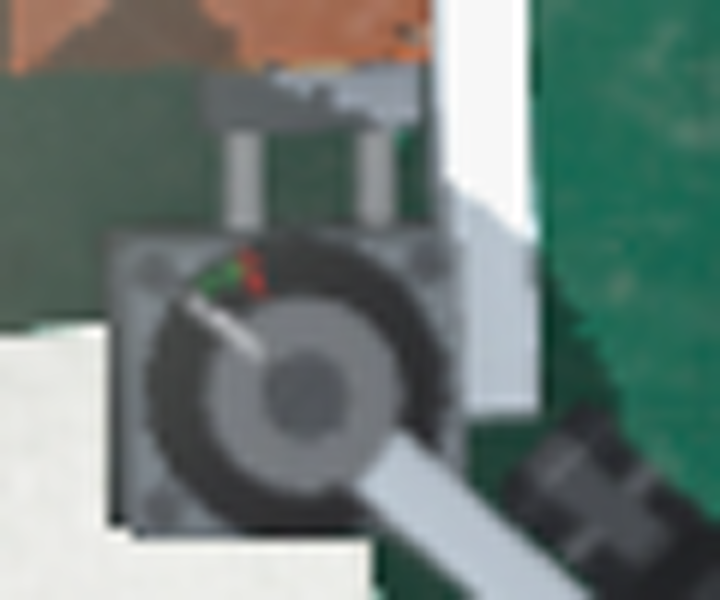

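Emit:
step_arm(series=[[[-0.2, 0.1, 0], -0.02, 255], [[-0.4, 0.2, 0], -0.04, 255], [[-0.7, 0.4, 0], -0.07, 255]])

```text
clock: 19.4
tcp_pos: [0.4475, -0.2496, 0.087]
orientation: [0.008, 0.406, 0.914, -0.001]
wrist_force: [5.5, -2.4, -0.2]
finger_gap: -0.0001
```

```bash
python3 st.py; python3 arc.py 20 140 142 144 146; python3 - <<'E'
from h import *
t=cam("top")
save("t15.png",crop(t["frame"],340,270,400,320,12)[:600])
E
```

```text
[ 0.4475 -0.2496  0.087 ] 2a deg 132.07 gap -0.0001 F [ 5.5 -2.4 -0.2] t 19.4 [-0.67  0.27 -0.38  0.9   0.    0.17]
cur theta 138.1 rad dist 0.0867 z 0.08698045983068033
140.0 shift cm [-0.27  0.12] turn -0.036 dz -0.1
142.0 shift cm [-0.51  0.3 ] turn -0.071 dz -0.1
144.0 shift cm [-0.75  0.5 ] turn -0.106 dz -0.1
146.0 shift cm [-0.97  0.7 ] turn -0.141 dz -0.1
```

View pics/t15.png

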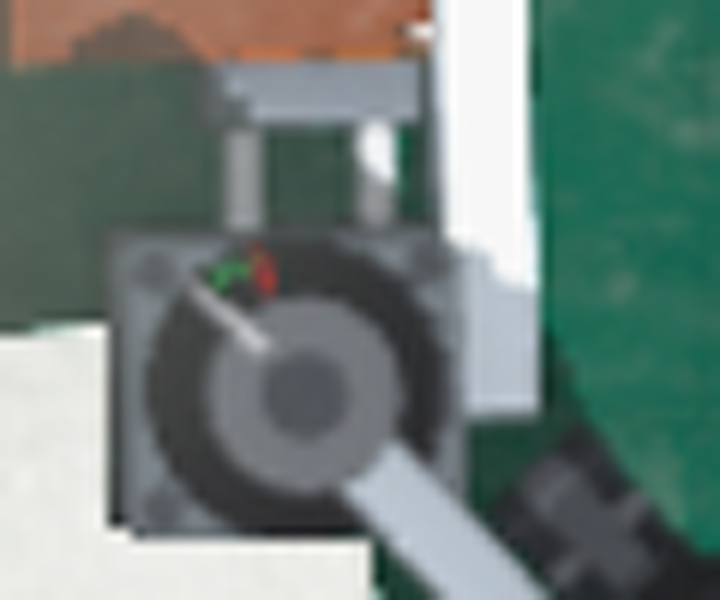

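The force is now 6 N, so the jaw grips and slip is starting.

Emit:
step_arm(series=[[[-0.3, 0.1, 0], -0.03, 255], [[-0.5, 0.3, 0], -0.07, 255], [[-0.7, 0.5, -0.1], -0.1, 255], [[-1, 0.7, -0.1], -0.14, 255]])

```text
clock: 19.95
tcp_pos: [0.4388, -0.244, 0.0871]
orientation: [0.011, 0.47, 0.882, -0.002]
wrist_force: [5.4, -3.3, 1.6]
finger_gap: -0.0003
```

```bash
python3 st.py; python3 arc.py 20 148 150 152 154; python3 - <<'E'
from h import *
t=cam("top")
save("t16.png",crop(t["frame"],340,270,400,320,12)[:600])
E
```

```text
[ 0.4388 -0.244   0.0871] 2a deg 123.88 gap -0.0003 F [ 5.4 -3.3  1.6] t 19.95 [-0.67  0.25 -0.41  0.89  0.    0.31]
cur theta 144.8 rad dist 0.0877 z 0.08714899332455328
148.0 shift cm [-0.33  0.35] turn -0.033 dz -0.11
150.0 shift cm [-0.54  0.57] turn -0.068 dz -0.11
152.0 shift cm [-0.74  0.8 ] turn -0.103 dz -0.11
154.0 shift cm [-0.94  1.03] turn -0.138 dz -0.11
```

View pics/t16.png

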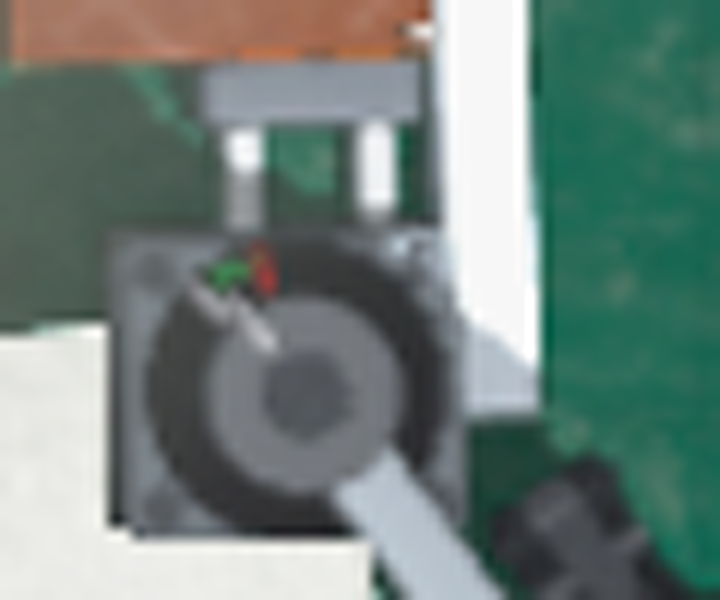

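The pointer (255,330) is now off the white line (205,297) by about 0.1 rad. I need roughly 0.28, so I'll push on a little.

Emit:
step_arm(series=[[[-0.2, 0.2, 0], -0.02, 255], [[-0.4, 0.4, -0.1], -0.04, 255], [[-0.6, 0.6, -0.1], -0.07, 255], [[-0.7, 0.8, -0.1], -0.1, 255]])

```text
clock: 20.5
tcp_pos: [0.4323, -0.2376, 0.0873]
orientation: [0.012, 0.515, 0.857, -0.003]
wrist_force: [1.6, -6.6, 2.7]
finger_gap: 0.0001
```

```bash
python3 st.py; python3 arc.py 20 154 156 158; python3 - <<'E'
from h import *
t=cam("top")
save("t17.png",crop(t["frame"],340,270,400,320,12)[:600])
E
```

```text
[ 0.4323 -0.2376  0.0873] 2a deg 117.96 gap 0.0001 F [ 1.6 -6.6  2.7] t 20.5 [-0.66  0.23 -0.43  0.88 -0.    0.42]
cur theta 150.8 rad dist 0.0876 z 0.0873067315779639
154.0 shift cm [-0.29  0.38] turn -0.034 dz -0.13
156.0 shift cm [-0.48  0.62] turn -0.069 dz -0.13
158.0 shift cm [-0.66  0.87] turn -0.104 dz -0.13
```

View pics/t17.png

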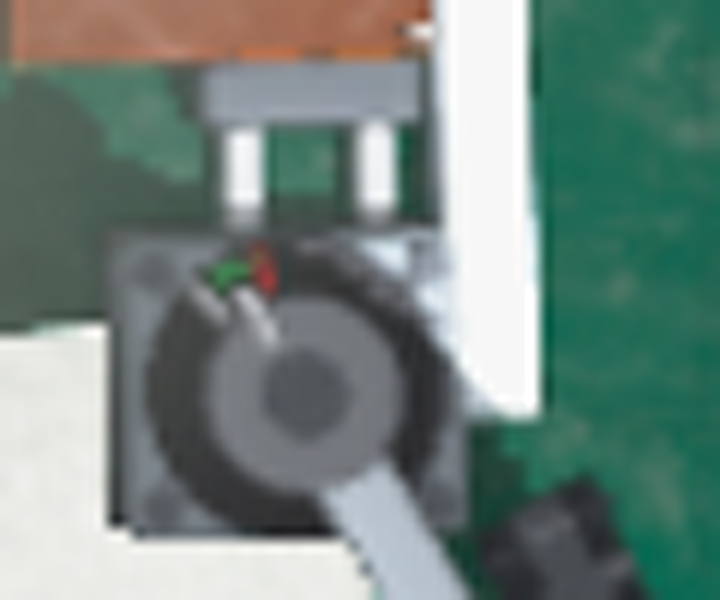

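```bash
cat > ang.py <<'E'
from h import *
def a(t,p,z,ax,off=(340,270),k=12):
    q=onz(t,off[0]+(p[0]+.5)/k-.5,off[1]+(p[1]+.5)/k-.5,z)[:2]-ax
    return np.degrees(np.arctan2(-q[1],q[0])),np.linalg.norm(q)*1000
E
python3 - <<'E'
from ang import *
t=cam("top")
for zb in(.071,.076):
    c=onz(t,340+305.5/12-.5,270+395.5/12-.5,zb)[:2]; print("axis from boss",zb,c)
ax=np.array([.4965,-.1785])
for n,p,z in [("line out",(195,285),.058),("line in",(224,317),.058),("ptr out",(243,290),.072),("ptr in",(274,342),.072)]: print(n,np.round(a(t,p,z,ax),1))
# t15 zero ref
for n,p,z in [("t15 line out",(190,285),.058),("t15 ptr in",(265,347),.072)]: print(n,np.round(a(t,p,z,ax),1))
E
```

```text
axis from boss 0.071 [ 0.49739483 -0.17736547]
axis from boss 0.076 [ 0.49777428 -0.17686966]
line out [-44.   31.3]
line in [-45.   22.6]
ptr out [-30.8  25.8]
ptr in [-31.8  13.7]
t15 line out [-45.2  32. ]
t15 ptr in [-40.3  14. ]
```

Emit:
step_arm(series=[[[-0.2, 0.2, 0], -0.02, 255], [[-0.2, 0.3, 0], -0.03, 255]])

```text
clock: 20.85
tcp_pos: [0.4305, -0.2359, 0.0879]
orientation: [0.013, 0.528, 0.849, -0.005]
wrist_force: [2.2, -5.7, 0.0]
finger_gap: 0.0001
```

Emit:
step_arm(series=[[[0.5, -0.9, 0], 0, 255], [[1, -1.8, 0], 0, 255], [[1.2, -2, 3], 0, 255], [[1.2, -4, 7], 0, 255], [[1.2, -9, 8], 0, 255]])

```text
clock: 21.48
tcp_pos: [0.4436, -0.3262, 0.1706]
orientation: [0.014, 0.527, 0.85, -0.005]
wrist_force: [1.4, -1.6, 0.1]
finger_gap: 0.0001
```

Emit:
step_arm(series=[[[-3, -5, 2], 0, 255], [[-6, -10, 4], 0, 255], [[-6, -11, 4], 0, 255]])

```text
clock: 21.85
tcp_pos: [0.382, -0.4403, 0.2118]
orientation: [0.015, 0.529, 0.848, -0.006]
wrist_force: [-0.9, 0.7, -0.5]
finger_gap: 0.0001
```

```bash
python3 st.py; python3 - <<'E'
from h import *
t=cam("top");s=cam("scene")
save("t18.png",crop(t["frame"],340,270,400,320,12)[:600])
save("t18w.png",crop(t["frame"],290,200,430,320,5)[:600])
save("s18.png",crop(s["frame"],250,240,410,390,4)[:600])
save("s18z.png",crop(s["frame"],265,320,325,370,12)[:600])
E
```

```text
[ 0.382  -0.4403  0.2118] 2a deg 116.07 gap 0.0001 F [-0.9  0.7 -0.5] t 21.85 [-1.    0.31 -0.01  1.22  0.    0.12]
```

View pics/t18.png

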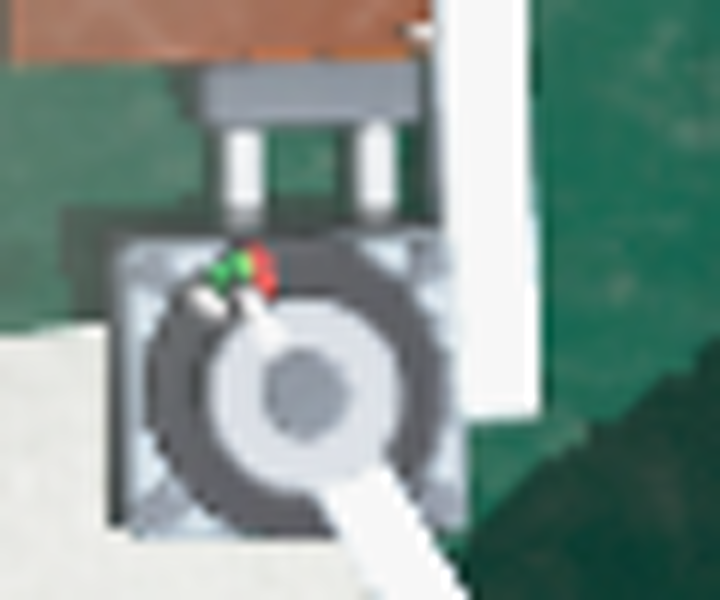

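View pics/t18w.png

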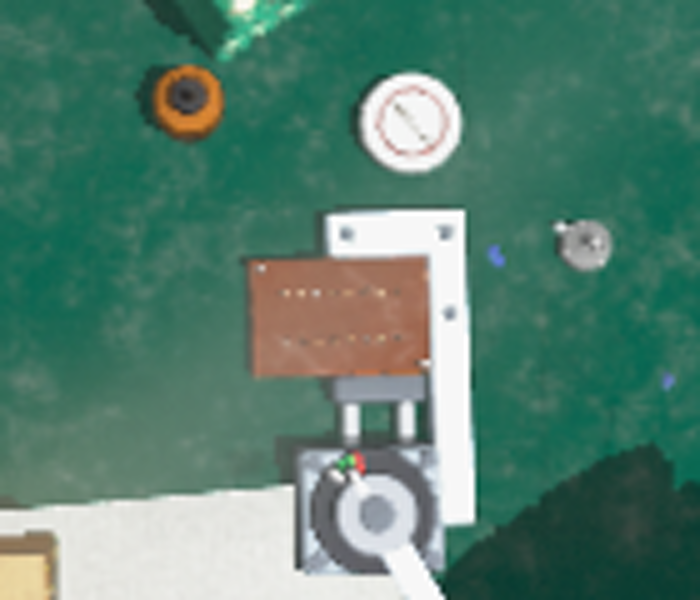

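View pics/s18.png

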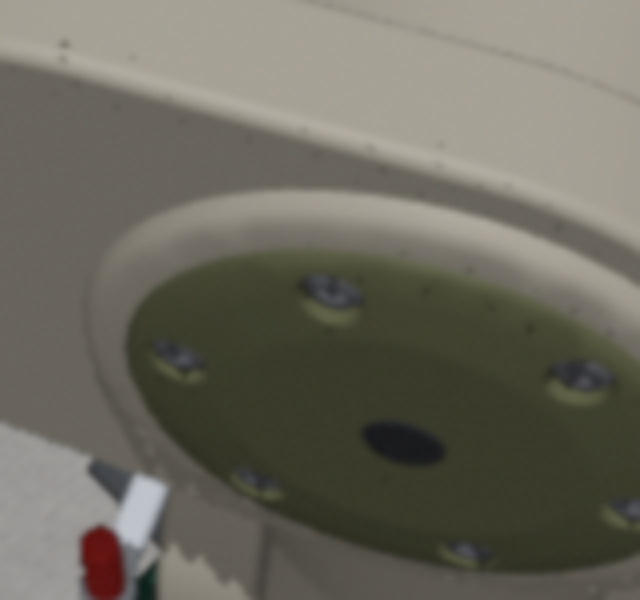

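View pics/s18z.png

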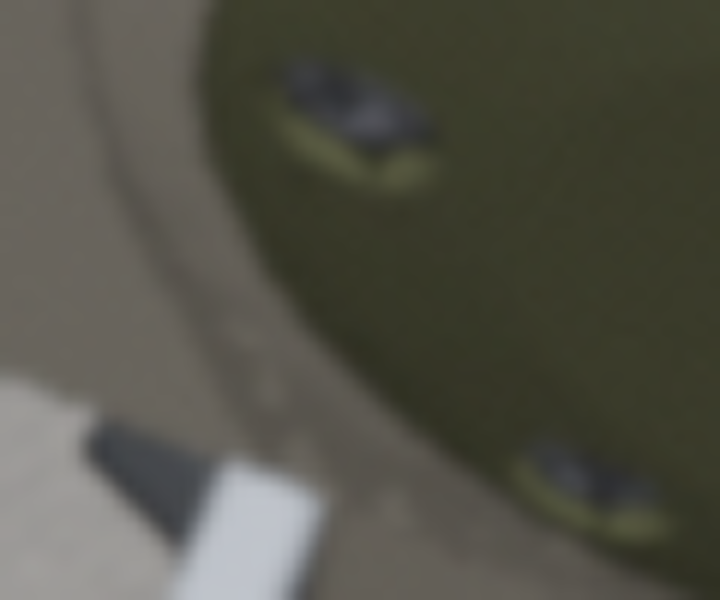

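```bash
python3 - <<'E'
from ang import *
t=cam("top");T=t["frame"].astype(int)
for ax in ([.497,-.178],[.4965,-.1785],[.4975,-.177]):
    ax=np.array(ax)
    print([round(float(a(t,p,z,ax)[0]),1) for p,z in [((208,302),.058),((260,318),.072),((262,270),.058),((217,274),.058),((243,264),.058)]])
S=(T[...,0]>140)&(T[...,1]<80)&(T[...,2]<80)
ys,xs=np.where(S[300:345,360:400]); print("post",len(xs), onz(t,xs.mean()+360,ys.mean()+300,.11))
b=((T[...,0]>T[...,1]+25)&(T[...,0]>60)&(T[...,2]<150)); w=np.zeros(b.shape,np.uint8); w[248:276,332:380]=b[248:276,332:380]
c=max(cv2.findContours(w,0,1)[0],key=cv2.contourArea); r=cv2.minAreaRect(np.array([onz(t,*p[0],.022)[:2]*1000 for p in c],np.float32)); print(r)
E
```

```text
[-45.2, -30.5, -16.9, -34.6, -23.5]
[-45.2, -31.0, -17.6, -34.9, -24.0]
[-44.4, -28.5, -15.0, -33.5, -22.0]
post 34 [ 0.42325835 -0.21834193  0.11      ]
((594.0924072265625, -165.7447052001953), (88.32050323486328, 57.87762451171875), 88.99241638183594)
```

The final top view shows the white line at −45°, the pointer at about −30° and the red line at about −17°. That is a slip of about 0.25 rad, and the red line reads 0.49 rad against its given 0.5. The block measures at the home spot within about 1 mm. The bottle (327.5,220), tin (372,224.5) and nozzle (407,248.5) are where they started, and the robot is clear. Handing in.

```bash
python3 - <<'E'
from workcell import env
print(env.hand_in()); print(env.get_state()["clock"])
E
```

```text
the job is handed in; nothing more can be done
None
the job is handed in; nothing more can be done
```

The brown block is clamped in the aluminium nest, fully home against the end stop, and the lever clutch has clearly slipped. I handed in at about 22 s of the 59 s allowed.

- **Block:** I pressed it against the end stop with about 8 N. I then nudged it home again (8.7 N, no further travel) before clamping, because it had first sat about 2° skewed and the jaw squared it. My last measurement puts its centre at (0.594, −0.166) m, within about 1 mm of the home spot.
- **Lever:** I pushed the red post clockwise until the force rose from about 3 N to 6 N as the jaw gripped, then on through the slip. The pointer stands about 0.25 rad off the zero line, well short of the red line at 0.5.
- **Surroundings:** the bottle, tin and nozzle are where they were at the start, and the robot was clear and touching nothing.
- **Weak points:** the last scene-camera view was blocked by the arm, so the final check rests on the top camera alone. The pointer angle is good to roughly ±0.03 rad, and an unmeasured gap of up to about 1 mm at the end stop would not show in the pictures. The highest wrist force I read was about 9 N.

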